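Zero the sunken trims, then switch on the battery master

ROBOT

A 6-joint arm with a two-finger parallel gripper is mounted at the origin on the work surface. World frame = base frame: x ahead of the robot, y to its left, z up, the work surface at z = 0. Lengths are in m, angles in degrees, forces in N, time in s.
With the tool pointing down it reaches from about 0.375 to 0.9 m from the base axis. Payload 3.1 kg.
Tool frame: the origin (TCP) lies on the centre line of the jaws, within the pads' length; the fingertips stand 14 mm ahead of it and the grasp point (between the pads) lies 5 mm behind it (bot.tips_ahead is the distance from the TCP to the fingertips, in m); z points along the fingers, y is the line along which they close (so a half turn about z gives the same grasp; the last joint's range is limited). The gripper opens to 87 mm and grips with 3 to 60 N. Pads are 19 mm wide; open, the fingers measure 117 mm over their backs; the gripper's body (75 mm by 190 mm) begins 51 mm behind the grasp point.
Start: joints at [61.908, 30.224, 82.088, -0, 67.689, -10.227], TCP at [0.192, 0.595, 0.237] pointing down, gripper open.
Joint ranges: [-176.69, 176.69], [-43.24, 126.21], [12.49, 139.97], [-82, 262], [0, 151.66], [-163.58, 163.58]. Speed limits (degrees/s): [159.86, 159.86, 180, 180, 180, 180].

INTERFACE

Orientations are given as a 3x3 rotation matrix whose columns are the frame's x, y, z axes.
In Python, from rig import bot gives the robot as it stands.
- The arm moves only by the tool play_rows, never from a script. Its argument "moves" is a list that holds one entry, the list of rows, each a list of 6 numbers: the shift along the tool's x, y, z in mm, then the turn, a rotation vector about the tool's x, y, z in rad. A call has 1 to 5 rows; each row shifts and turns the commanded pose from where the row before left it, along the tool's axes as they then stand; what a row does not reach is not made up. A row lasts 1/10 s, in which the tool goes at most 50 mm and 8.59 degrees, less where a joint would pass 70% of its speed; a pose out of reach is approached as far as the arm can. A call with a gripper value outside its range is refused whole. "fingers" is the opening, from -1 (shut) to 1 (fully open), set as the call begins (left out, the last holds). The fingers move at their own pace and stop on an object; the grip force is fixed at half the most. Time passes only in rows, so rows that do not move let the fingers close. It gives the time, the measured TCP pose, the force, the opening and the grip force at its end, in the units of the state.
- bot.read_state(): the state, without advancing time (a new reading comes with each control period).
- bot.capture(name): name is "scene" or "top" or "wrist"; returns a dict with "image" (480x640x3 uint8, blue, green, red), "fx", "fy", "cx", "cy" (pixels), "R" (3x3) and "t" (3): a world point X has camera coordinates R X + t. Camera axes: x right, y down, z forward; pixel columns grow to the right and rows downward; lengths in m; the calibration is good to about 2 mm. A picture is of the moment at which its call begins. There is no depth.
- bot.hand_in(): hands the job in; it is judged then, once.
Trained networks look in a picture, given as the dict that the camera call returned (one of the last four; its "shot" number tells which), for a name from the list of things; names that differ only in an ending like _2 or _b are one class to them, and where a whole thing is asked for, a point or a joint stands for the part that bears it (a point fixed in the world has none). Each returns a list of dicts, best first, with "confidence" (0 to 1); they miss things now and then, are a little off and sometimes report something else, mostly with a low value. They report only what shows in the picture. A call takes as long as a camera call. They do not tell look-alikes from the thing itself.
- bot.search_frame(picture, query): "centre" ([column, row] in pixels, amid what is visible of it).
- bot.silhouettes(picture, query): "pixels" (480x640 bool, what is visible of it) and "centre" ([column, row] in pixels, amid what is visible of it).
- bot.pinpoint(picture, query): "centre" ([column, row] in pixels: a listed point, or the origin of a listed thing).
The state is a dict: "time_s": time; "joint_positions": joint angles; "qvel": joint speeds; "tau": joint torques, N m; "position": TCP position; "tcp_rot": TCP orientation; "force": force on the tool from outside, world axes, zero at the start; "moment": the same for the moment, N m; "opening": opening from 0.0 (shut) to 1.0 (fully open); "grasp_force": force on a finger pad.
Only numpy, scipy, OpenCV 4.12 (cv2) and the standard library are available. Lean on these libraries where they do the work, as an engineer would, in place of code of your own. Each camera call takes 0.05 s, during which the arm holds its last target. There are 200 camera calls.

TASK

Clear every dust lid that lies on the three trim wells into the long parts tray, grip bar up, and turn each of the three sunken trim knobs until its white pointer line is at the white mark on its rim. Only when all three are set, lift the guard on the switch box fully back, flip the chrome battery master toggle beneath it right over to its other side, and let the guard drop shut over it again. Leave the other things on the table where they are.

Things in the scene. Friction and masses are not known exactly. Their poses are not given: they have to be found in the camera images.
- trim_tray: aluminium switch tray, 136 x 404 mm plate 6 mm thick with a 14 mm high lip round it, fixed and latched shut; origin at the centre of its underside, long side along its y. The three trim wells stand on the plate in a row along y.
- well_a: grey round trim housing fixed on the tray, 104 mm outside diameter, 44 mm high, open at the top: a round well 80 mm across and 36 mm deep with a floor 8 mm thick. Origin at the centre of its underside, z up. A white index mark on the rim and on the outside of the wall lies at its +x. A trim knob sits in the middle of the well; a dust lid may lie over it.
- well_b: grey round trim housing fixed on the tray, 104 mm outside diameter, 44 mm high, open at the top: a round well 80 mm across and 36 mm deep with a floor 8 mm thick. Origin at the centre of its underside, z up. A white index mark on the rim and on the outside of the wall lies at its +x. A trim knob sits in the middle of the well; a dust lid may lie over it.
- well_c: grey round trim housing fixed on the tray, 104 mm outside diameter, 44 mm high, open at the top: a round well 80 mm across and 36 mm deep with a floor 8 mm thick. Origin at the centre of its underside, z up. A white index mark on the rim and on the outside of the wall lies at its +x. A trim knob sits in the middle of the well; a dust lid may lie over it.
- trim_a (a joint): turn (rad) of the sunken trim knob in well_a, about the well's vertical centre line, -2.4 to 2.4, growing anticlockwise seen from above; 0 = the knob's pointer line is at the white index mark. The knob is a black bar 46 mm long, 14 mm wide, from 3 to 29 mm above the well floor (its top is 7 mm below the rim); at angle 0 the bar lies along the well's x, with a white pointer line on the top of its +x half. It turns stiffly (0.05 N m) and stays where it is left.
- trim_b (a joint): turn (rad) of the sunken trim knob in well_b, about the well's vertical centre line, -2.4 to 2.4, growing anticlockwise seen from above; 0 = the knob's pointer line is at the white index mark. The knob is a black bar 46 mm long, 14 mm wide, from 3 to 29 mm above the well floor (its top is 7 mm below the rim); at angle 0 the bar lies along the well's x, with a white pointer line on the top of its +x half. It turns stiffly (0.05 N m) and stays where it is left.
- trim_c (a joint): turn (rad) of the sunken trim knob in well_c, about the well's vertical centre line, -2.4 to 2.4, growing anticlockwise seen from above; 0 = the knob's pointer line is at the white index mark. The knob is a black bar 46 mm long, 14 mm wide, from 3 to 29 mm above the well floor (its top is 7 mm below the rim); at angle 0 the bar lies along the well's x, with a white pointer line on the top of its +x half. It turns stiffly (0.05 N m) and stays where it is left.
- lid_a: loose black dust lid (0.1 kg; one of the three may be absent): round disc 94 mm across, 5 mm thick, with an aluminium grip bar on top 60 mm long (along its x), 12 mm wide (y) and 22 mm high (from 5 to 27 mm above the underside). Origin at the centre of its underside, z up. It starts lying flat on the rim of the well of the same letter.
- lid_b: loose black dust lid (0.1 kg; one of the three may be absent): round disc 94 mm across, 5 mm thick, with an aluminium grip bar on top 60 mm long (along its x), 12 mm wide (y) and 22 mm high (from 5 to 27 mm above the underside). Origin at the centre of its underside, z up. It starts lying flat on the rim of the well of the same letter.
- lid_c: loose black dust lid (0.1 kg; one of the three may be absent): round disc 94 mm across, 5 mm thick, with an aluminium grip bar on top 60 mm long (along its x), 12 mm wide (y) and 22 mm high (from 5 to 27 mm above the underside). Origin at the centre of its underside, z up. It starts lying flat on the rim of the well of the same letter.
- lid_tray: long open dark steel parts tray, 120 mm (x) by 370 mm (y) outside, 25 mm high, walls and floor 5 mm thick, fixed; origin at the centre of its underside. Room for three lids side by side along y.
- switch_box: grey battery master switch box, 170 mm (x) x 100 mm (y) x 40 mm high, fixed; origin at the centre of its underside, z up. Its +x end is the far end, with the guard's hinge. The toggle stands on its top at x = 15 mm, y = 0.
- guard_hinge (a point): point on the guard's hinge axis, which runs along the switch box's y; fixed on the box at its x = 75 mm, 84 mm above its underside.
- guard (a joint): opening (rad) of the aluminium guard cover over the toggle: 0 = shut (level), 2.1 = fully back against its stop. It swings upward and back about the hinge, away from the side of its bail. A light spring and its weight (0.2 kg) make it fall shut when let go below about 1.6 rad; beyond about 1.85 rad it tips over centre and stays back at its stop. The cover is a plate 110 x 72 mm with 20 mm cheeks below its sides.
- guard_bar (a point): middle of the guard's bail bar: a round steel bar 10 mm thick, 60 mm clear between its two arms, parallel to the hinge, 140 mm from the hinge axis and 35 mm beyond the cover plate's free edge, with nothing between; moves with the guard. Shut it is 86 mm above the box's underside (46 mm over the box's top), at the box's -x side.
- master (a joint): swing (rad) of the chrome battery master toggle, 0 = off (leaning 0.45 rad to the switch box's +y), 0.9 = on (leaning 0.45 rad to the box's -y). It moves sideways, along the box's y, needs about 1 N at its tip and stays where it is left.
- master_tip (a point): centre of the 13 mm ball at the toggle's tip, 36 mm from its pivot, which is 42 mm above the box's underside; the guard covers it when shut.
- gear_handle: bystander: yellow and black striped gear handle knob, 68 mm disc 30 mm high with a stub; origin at the centre of its underside.
- fuel_selector: bystander: black plastic fuel selector, 60 mm disc with a lever on top, 36 mm high; origin at the centre of its underside.
- test_plug: bystander: blue anodized test plug standing upright, 32 mm diameter, 65 mm high; origin at the centre of its underside.
- screwdriver: bystander: screwdriver 200 mm long.
- torch: bystander: aluminium torch 140 mm long, lying.
- tape_roll: bystander: black tape roll, 90 mm diameter, 22 mm high.
- cleaner: bystander: spray can 56 mm diameter, 160 mm high.
Mind the look-alikes: they are no part of the job. Leave any orange look-alike of the lid_a alone. What is shaped like the lid_c but purple is not meant.

How it is judged:
By the outcome, as a careful person would: the job done as asked, in the order asked, and still so for the second after the job is handed in, with the robot touching nothing.
Of lid_a, lid_b, lid_c only 2 to 3 are there at a start; the rules pass over those that are not, and their reading is None.
At some moment in a run one of lid_a, lid_b, lid_c may be knocked a few centimetres aside while the robot is not near it.
Once in a run the grip may slacken for a moment while it holds something.
It also fails if it takes over 210 s, if anything falls off the work surface, if the arm or the gripper's body presses on something with over 40 N, if the wrist force passes 120 N, or if a joint passes its speed limit or range.

## Working session

There is one attempt and no reset: what is moved stays moved. The work goes in short steps, Python scripts to look and compute and a tool call to move; the robot and the scene stay as the last step left them, time stands still between calls to the robot, and variables do not carry over. Pictures are saved under pics/ and viewed, at most 14 in all, crops included, and the job is handed in when it is done.

Besides the shell and the picture viewer there is one more tool, called after "Request:" by a JSON object that holds its "name" and its "arguments". play_rows: Moves the arm, as the interface text tells. Its arguments: {"type":"object","properties":{"moves":{"type":"array","items":{"type":"array","items":{"type":"array","items":{"type":"number"}}}},"fingers":{"type":"number"}},"required":["moves"]}

```bash
mkdir -p pics; ls
python3 - <<'E'
from rig import bot
import cv2,numpy as np
s=bot.read_state();print(s)
for n in("scene","top"):
    p=bot.capture(n);cv2.imwrite(f"pics/{n}0.png",p["image"])
    print(n,p["fx"],p["cx"],p["cy"],np.round(p["R"],3).tolist(),np.round(p["t"],3).tolist())
    for q in["well_a","lid_a","lid_tray","switch_box","guard_hinge","guard_bar","trim_tray","trim_a"]:
        print(q,[(np.round(d["centre"]).tolist(),round(d["confidence"],2)) for d in bot.pinpoint(p,q)])
E
```

```text
pics
{'time_s': 0.0, 'joint_positions': array([ 6.19073583e+01,  3.02808411e+01,  8.21564898e+01, -1.93741116e-03,
        6.76913683e+01, -1.02282375e+01]), 'qvel': array([ 0.03102196, -0.09973839, -0.00840602,  0.14205768, -0.0281417 ,
       -0.01118935]), 'tau': array([ 1.97054243e-05, -4.40033340e+01, -1.76591241e+01,  6.33000769e-02,
        5.80991060e-02, -1.44478104e-04]), 'position': array([0.19137533, 0.59422514, 0.23555095]), 'tcp_rot': array([[-9.51788928e-01,  3.06751975e-01, -1.03014575e-03],
       [ 3.06753484e-01,  9.51786906e-01, -1.99632122e-03],
       [ 3.68103761e-04, -2.21607724e-03, -9.99997477e-01]]), 'force': array([ 0.74891454, -0.02643823, -0.46314667]), 'moment': array([-0.00917425, -0.00179495, -0.01867321]), 'grasp_force': 0.0, 'opening': 0.9990738569458631}
scene 585.7100784013709 326.4498808483082 238.35346819830247 [[0.53, 0.848, -0.018], [0.448, -0.297, -0.843], [-0.72, 0.439, -0.537]] [-0.288, -0.16, 1.728]
well_a [([428.0, 261.0], 0.98), ([345.0, 308.0], 0.97), ([387.0, 279.0], 0.93), ([353.0, 241.0], 0.29)]
lid_a [([387.0, 265.0], 0.72), ([233.0, 261.0], 0.7), ([431.0, 245.0], 0.67), ([192.0, 251.0], 0.67), ([356.0, 202.0], 0.62), ([354.0, 243.0], 0.5), ([387.0, 284.0], 0.25)]
lid_tray [([352.0, 241.0], 0.74)]
switch_box [([164.0, 318.0], 0.68)]
guard_hinge [([169.0, 308.0], 0.66)]
guard_bar [([149.0, 269.0], 0.57)]
trim_tray [([390.0, 280.0], 0.58), ([389.0, 281.0], 0.57)]Traceback (most recent call last):
  File "<stdin>", line 8, in <module>
ValueError: it knows: cleaner, fuel_selector, gear_handle, guard_bar, guard_hinge, lid, lid_tray, master_tip, screwdriver, switch_box, tape_roll, test_plug, torch, trim_tray, well
```

```bash
cat > h.py <<'E'
from rig import bot
import cv2,numpy as np
np.set_printoptions(precision=4,suppress=True)
def cap(n,name=None):
    p=bot.capture(n)
    if name: cv2.imwrite(f"pics/{name}.png",p["image"])
    return p
def ray(p,uv):
    R=np.array(p["R"]);t=np.array(p["t"])
    d=R.T@np.array([(uv[0]-p["cx"])/p["fx"],(uv[1]-p["cy"])/p["fy"],1]);return -R.T@t,d
def onz(p,uv,z):
    c,d=ray(p,uv);return c+d*(z-c[2])/d[2]
def proj(p,X):
    c=np.array(p["R"])@np.asarray(X)+p["t"];return np.array([p["fx"]*c[0]/c[2]+p["cx"],p["fy"]*c[1]/c[2]+p["cy"]])
def tri(obs):
    A=np.zeros((3,3));b=np.zeros(3)
    for p,uv in obs:
        c,d=ray(p,uv);d/=np.linalg.norm(d);M=np.eye(3)-np.outer(d,d);A+=M;b+=M@c
    return np.linalg.solve(A,b)
E
python3 - <<'E'
from h import *
p=cap("top","top0")
print(p["fx"],p["cx"],p["cy"],np.round(p["R"],3).tolist(),np.round(p["t"],3).tolist())
Z=dict(well=0.006,lid=0.05,lid_tray=0,switch_box=0,guard_hinge=.084,guard_bar=.086,trim_tray=0)
for q,z in Z.items():
    for d in bot.pinpoint(p,q): print(q,np.round(d["centre"]),round(d["confidence"],2),onz(p,d["centre"],z))
E
```

```text
572.9415977114869 314.9114695364645 241.44778854532655 [[0.016, -1.0, 0.015], [-0.994, -0.018, -0.105], [0.106, -0.014, -0.994]] [-0.002, 0.538, 1.451]
well [331. 197.] 0.86 [ 0.6591 -0.0324  0.006 ]
well [282. 203.] 0.84 [0.6401 0.0962 0.006 ]
well [399. 173.] 0.69 [ 0.729  -0.2139  0.006 ]
well [234. 203.] 0.6 [0.6383 0.2213 0.006 ]
lid [235. 202.] 0.93 [0.6344 0.2146 0.05  ]
lid [217. 333.] 0.91 [0.3019 0.2479 0.05  ]
lid [375. 306.] 0.79 [ 0.3758 -0.1457  0.05  ]
lid [279. 197.] 0.7 [0.6484 0.1027 0.05  ]
lid [398. 352.] 0.67 [ 0.2615 -0.2054  0.05  ]
lid_tray [264. 276.] 0.74 [0.4474 0.1391 0.    ]
switch_box [457. 265.] 0.56 [ 0.4852 -0.3667  0.    ]
guard_hinge [469. 232.] 0.61 [ 0.5618 -0.3775  0.084 ]
guard_bar [401. 175.] 0.73 [ 0.7049 -0.2063  0.086 ]
guard_bar [462. 288.] 0.68 [ 0.4231 -0.3556  0.086 ]
```

View pics/scene0.png

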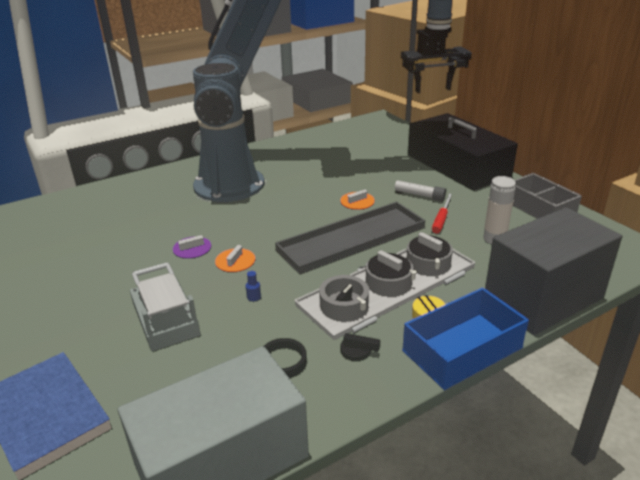

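View pics/top0.png

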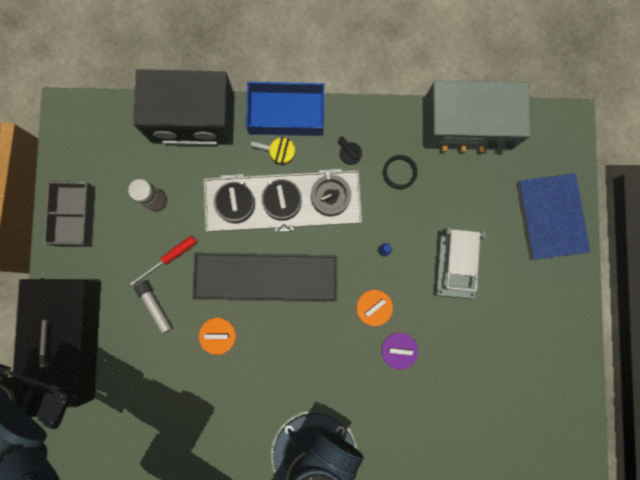

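The top view shows black lids with a grip bar at (235,201) and (282,199), and the third well open at (331,195). Things that could be taken for the lids are the orange discs at (217,336) and (375,307) and the purple disc at (400,351). I choose the two black ones on the wells. The parts tray is at (264,277), and the switch box is at (460,263) with its bail bar towards the robot.

Next I'll move over the wells and look from near.

Request:
{"name": "play_rows", "arguments": {"moves": [[[-40,-22,0,0,0,0],[-40,-22,0,0,0,0],[-40,-22,0,0,0,0],[-40,-22,0,0,0,0],[-40,-22,0,0,0,0]]], "fingers": 1}}

```text
time_s: 1.3
position: [0.3493, 0.4275, 0.2368]
tcp_rot: [[-0.952, 0.306, 0.0], [0.306, 0.952, 0.0], [-0.0, 0.0, -1.0]]
force: [0.7, 0.4, 0.4]
opening: 0.998
grasp_force: 0.0
```

Request:
{"name": "play_rows", "arguments": {"moves": [[[-40,-22,0,0,0,0],[-40,-22,0,0,0,0],[-40,-22,0,0,0,0],[-40,-22,0,0,0,0],[-40,-22,0,0,0,0]]]}}

```text
time_s: 1.8
position: [0.5061, 0.2612, 0.2368]
tcp_rot: [[-0.952, 0.307, 0.001], [0.307, 0.952, 0.0], [-0.0, 0.0, -1.0]]
force: [1.6, -0.0, -0.5]
opening: 1.001
grasp_force: 0.0
```

Request:
{"name": "play_rows", "arguments": {"moves": [[[-40,-22,-5,0,0,-0.1],[-40,-22,-5,0,0,-0.1],[0,0,0,0,0,-0.1],[0,0,0,0,0,0],[0,0,0,0,0,0]]]}}

```text
time_s: 2.3
position: [0.57, 0.1998, 0.2463]
tcp_rot: [[-1.0, 0.014, -0.001], [0.014, 1.0, 0.0], [0.001, 0.0, -1.0]]
force: [-0.3, 0.2, 0.3]
opening: 1.002
grasp_force: 0.0
```

Run:
```python
from h import *
s=bot.read_state();print(s["time_s"],s["position"],s["tcp_rot"])
p=cap("wrist","w0");t=cap("top","top1")
print(-np.array(p["R"]).T@p["t"],np.array(p["R"]))
c=t["image"][150:260,180:380];cv2.imwrite("pics/top1c.png",cv2.resize(c,None,fx=4,fy=4,interpolation=cv2.INTER_CUBIC))
for pp in(p,t):
 for q,z in dict(well=.006,lid=.05,lid_tray=0,trim_tray=0).items():
  for d in bot.pinpoint(pp,q): print(q,np.round(d["centre"]),round(d["confidence"],2),onz(pp,d["centre"],z))
```

```text
2.3 [0.57   0.1998 0.2463] [[-0.9999  0.0139 -0.0013]
 [ 0.0139  0.9999  0.0001]
 [ 0.0013  0.0001 -1.    ]]
[0.4965 0.2002 0.3946] [[ 0.0135  0.9999 -0.0008]
 [ 0.9628 -0.0128  0.2698]
 [ 0.2697 -0.0044 -0.9629]]
well [113. 289.] 0.58 [ 0.6646 -0.0342  0.006 ]
lid [219. 291.] 0.82 [0.6493 0.0979 0.05  ]
lid [334. 281.] 0.75 [0.64   0.2127 0.05  ]
lid_tray [250.  75.] 0.73 [0.443  0.1333 0.    ]
lid_tray [238. 375.] 0.34 [0.7825 0.0965 0.    ]
well [330. 195.] 0.8 [ 0.6639 -0.031   0.006 ]
well [284. 202.] 0.58 [0.6442 0.09   0.006 ]
lid [401. 352.] 0.85 [ 0.2628 -0.2109  0.05  ]
lid [280. 201.] 0.83 [0.6392 0.0982 0.05  ]
lid [374. 305.] 0.75 [ 0.3773 -0.1442  0.05  ]
lid [234. 201.] 0.53 [0.6356 0.2165 0.05  ]
lid [461. 290.] 0.17 [ 0.4198 -0.3646  0.05  ]
lid_tray [263. 275.] 0.76 [0.4505 0.1424 0.    ]
trim_tray [165. 263.] 0.48 [0.4783 0.3972 0.    ]
```

View pics/w0.png

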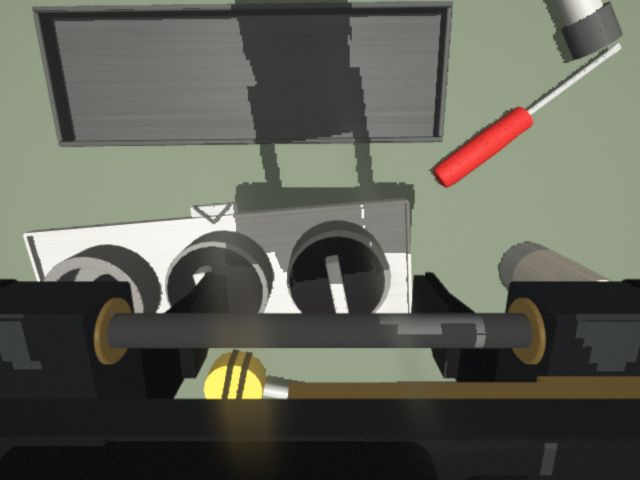

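The wrist view is upside up with +x downwards. Black lids are at (219,291) and (340,280), and the parts tray is at (250,75). The gripper hides the lower half, so I'll move ahead for an unobstructed look.

Request:
{"name": "play_rows", "arguments": {"moves": [[[-45,-35,0,0,0,0],[-45,-35,0,0,0,0],[0,0,0,0,0,0],[0,0,0,0,0,0]]]}}

```text
time_s: 3.2
position: [0.6493, 0.1364, 0.246]
tcp_rot: [[-1.0, 0.014, -0.001], [0.014, 1.0, 0.0], [0.001, 0.0, -1.0]]
force: [-0.3, -0.5, 1.1]
opening: 1.0
grasp_force: 0.0
```

Run:
```python
from h import *
s=bot.read_state();print(s["time_s"],s["position"])
p=cap("wrist","w1")
for q,z in dict(well=.006,lid=.05,lid_tray=0).items():
  for d in bot.pinpoint(p,q): print(q,np.round(d["centre"]),round(d["confidence"],2),onz(p,d["centre"],z))
```

```text
3.2 [0.6493 0.1364 0.246 ]
well [163. 217.] 0.79 [ 0.6618 -0.0309  0.006 ]
lid [406. 205.] 0.8 [0.644 0.217 0.05 ]
```

View pics/w1.png

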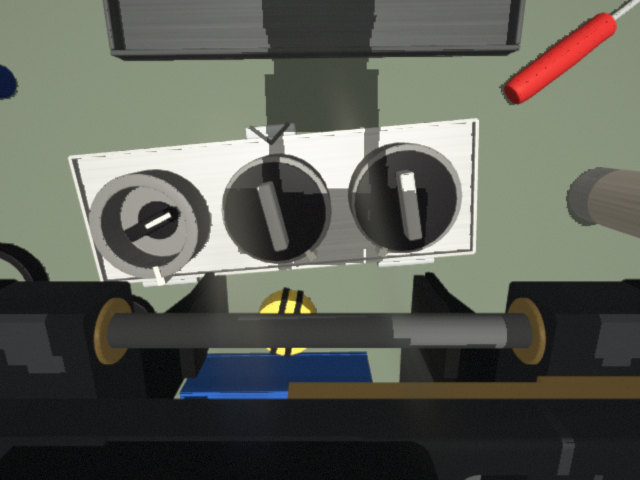

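The open well is at (150,218). Its pointer runs to (175,213) and its rim mark is at (158,275). The black lids have bar tops at about (273,216) and (411,208), so the choice is confirmed.

```bash
cat >> h.py <<'E'
def go(X,yaw=None,s=None,grip=0):
    # yaw: deg, direction of tool y in world (mod 180)
    s=s or bot.read_state();R=np.array(s["tcp_rot"]);cur=np.degrees(np.arctan2(R[1,1],R[0,1]))
    X=np.array(X)
    if yaw is not None:
        d=(yaw-cur+90)%180-90; print("yaw cur %.1f: tool-z turn %.4f rad"%(cur,-np.radians(d)))
        # level and target rotation
        y=np.radians(cur+d);R2=np.array([[-np.sin(y),np.cos(y),0],[np.cos(y),np.sin(y),0],[0,0,-1]]).T
        R2=np.column_stack([np.cross([np.cos(y),np.sin(y),0],[0,0,-1]),[np.cos(y),np.sin(y),0],[0,0,-1]])
        print(" shift after turn (mm):",np.round(1000*R2.T@(X-s["position"]),1), "before turn:",np.round(1000*R.T@(X-s["position"]),1),"j6",s["joint_positions"][5])
    else: print(" shift (mm):",np.round(1000*R.T@(X-s["position"]),1))
E
python3 - <<'E'
from h import *
p=cap("wrist")
hs=.4
def bar(a,b,z):
    A=onz(p,a,z);B=onz(p,b,z);m=(A+B)/2;d=B-A;return m,np.degrees(np.arctan2(d[1],d[0])),np.linalg.norm(d)
print("L1",bar((408,180),(413,237),.077))
print("L2",bar((266,186),(281,247),.077))
print("knob",bar((125,240),(178,210),.043))
print("mark",onz(p,(156,266),.05),"rim centre",onz(p,(145,224),.05))
g=cv2.cvtColor(p["image"],cv2.COLOR_BGR2GRAY)
c=p["image"][110:300,60:480];cv2.imwrite("pics/w1c.png",cv2.resize(c,(800,362),interpolation=cv2.INTER_CUBIC))
E
```

```text
L1 (array([0.6401, 0.2165, 0.077 ]), np.float64(8.053316772168515), np.float64(0.05074671823815213))
L2 (array([0.6461, 0.0978, 0.077 ]), np.float64(11.117819915843956), np.float64(0.055499362257478216))
knob (array([ 0.6605, -0.0256,  0.043 ]), np.float64(117.99281243086983), np.float64(0.06264696609523102))
mark [ 0.7    -0.0231  0.05  ] rim centre [ 0.6576 -0.0281  0.05  ]
```

View pics/w1c.png

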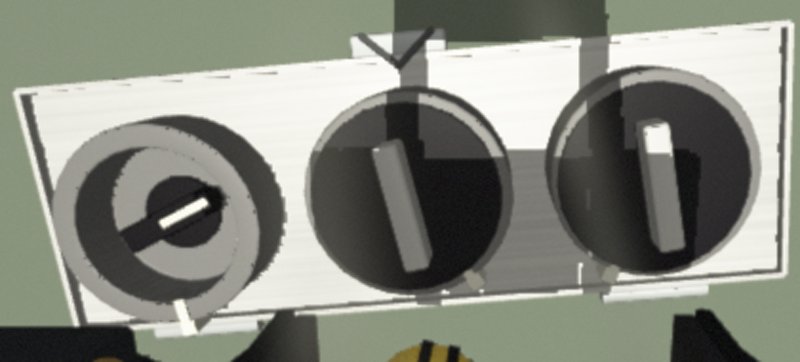

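Request:
{"name": "play_rows", "arguments": {"moves": [[[0,0,0,0,0,-0.085],[0,0,0,0,0,-0.085],[-1.5,40,30,0,0,0],[-1.5,39,30,0,0,0],[0,0,30,0,0,0]]], "fingers": 0.3}}

```text
time_s: 3.95
position: [0.6377, 0.2214, 0.1564]
tcp_rot: [[-0.987, -0.163, 0.001], [-0.163, 0.987, 0.003], [-0.001, 0.002, -1.0]]
force: [-0.3, -0.6, -0.8]
opening: 0.678
grasp_force: 0.0
```

Run:
```python
from h import *
p=cap("wrist","w2");go([.640,.215,.073],99)
for d in bot.pinpoint(p,"lid"): print(np.round(d["centre"]),round(d["confidence"],2),onz(p,d["centre"],.05))
```

```text
yaw cur 99.3: tool-z turn 0.0058 rad
 shift after turn (mm): [-4.8 -4.4 77.3] before turn: [-5.5 -4.5 77.3] j6 -89.87009538248145
[310. 242.] 0.93 [0.6416 0.2145 0.05  ]
[140. 227.] 0.81 [0.6501 0.0952 0.05  ]
```

View pics/w2.png

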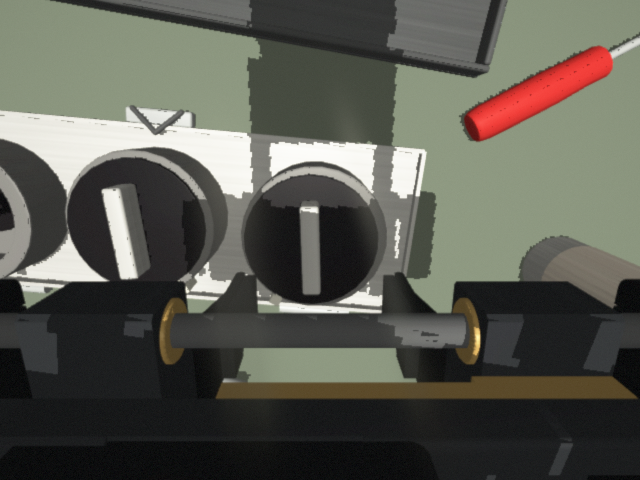

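The bar of the chosen black lid is upright at (310,250), parallel to the jaws and between them. I'll descend and grip.

Request:
{"name": "play_rows", "arguments": {"moves": [[[-3,-3,20,0,0,0],[-2,-2,25,0,0,0],[0,0,25,0,0,0],[0,0,6,0,0,0],[0,0,0,0,0,0]]]}}

```text
time_s: 4.55
position: [0.6451, 0.2113, 0.0809]
tcp_rot: [[-0.988, -0.157, -0.001], [-0.157, 0.988, -0.0], [0.001, -0.0, -1.0]]
force: [-1.1, 0.1, 0.1]
opening: 0.649
grasp_force: 0.0
```

Request:
{"name": "play_rows", "arguments": {"moves": [[[0,0,0,0,0,0],[0,0,0,0,0,0],[0,0,0,0,0,0],[0,0,0,0,0,0],[0,0,0,0,0,0]]], "fingers": -1}}

```text
time_s: 5.05
position: [0.6453, 0.2117, 0.081]
tcp_rot: [[-0.988, -0.158, 0.001], [-0.158, 0.988, 0.0], [-0.001, -0.0, -1.0]]
force: [-0.4, 0.6, 0.4]
opening: 0.283
grasp_force: 0.0
```

Request:
{"name": "play_rows", "arguments": {"moves": [[[0,0,0,0,0,0],[0,0,-15,0,0,0],[0,0,-30,0,0,0],[0,0,-35,0,0,0],[0,0,0,0,0,0]]]}}

```text
time_s: 5.55
position: [0.649, 0.2122, 0.1671]
tcp_rot: [[-0.987, -0.158, 0.012], [-0.158, 0.987, 0.002], [-0.012, -0.0, -1.0]]
force: [0.8, 0.8, -0.7]
opening: 0.134
grasp_force: 30.0
```

Run:
```python
from h import *
s=bot.read_state();print(s["position"],s["opening"],s["grasp_force"])
t=cap("top","t3");p=cap("wrist","w3")
for q in("lid_tray",):
  for pp in(p,t):
   for d in bot.silhouettes(pp,q)[:1]:
    m=d["pixels"].astype(np.uint8);c=max(cv2.findContours(m,0,1)[0],key=cv2.contourArea)
    b=cv2.boxPoints(cv2.minAreaRect(c));W=np.array([onz(pp,x,.025) for x in b]);print(W,W.mean(0))
cv2.imwrite("pics/t3c.png",cv2.resize(t["image"][150:310,170:380],(787,600)))
```

```text
[0.649  0.2122 0.1671] 0.133502851786503 29.99972105026245
[[0.5125 0.0563 0.025 ]
 [0.471  0.3166 0.025 ]
 [0.5093 0.3286 0.025 ]
 [0.5527 0.0569 0.025 ]] [0.5114 0.1896 0.025 ]
[[ 0.5028  0.1974  0.025 ]
 [ 0.5071 -0.0476  0.025 ]
 [ 0.3863 -0.049   0.025 ]
 [ 0.3823  0.1938  0.025 ]] [0.4446 0.0737 0.025 ]
```

View pics/t3c.png

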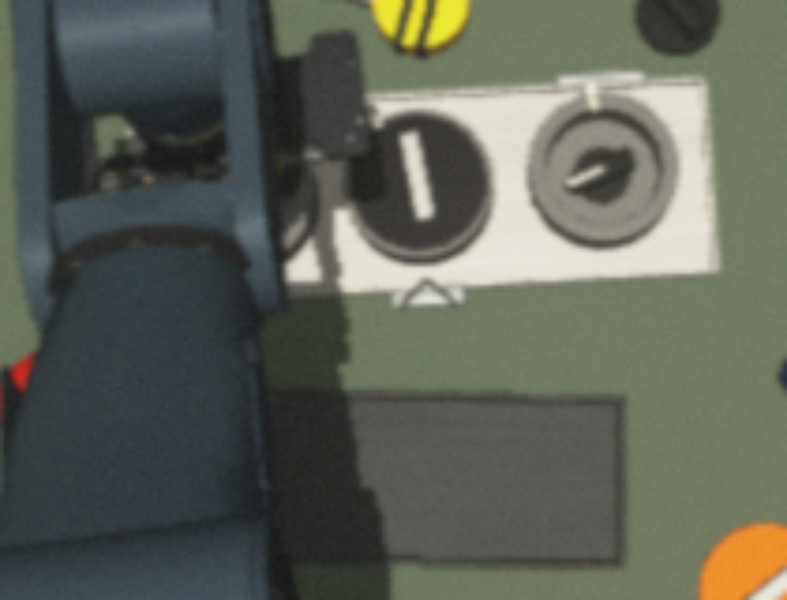

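Grip on the lid holds at 30 N and 11.7 mm. The tray is clear apart from the arm's shadow; the centre is about (0.4446, 0.136), yaw 1°.

Request:
{"name": "play_rows", "arguments": {"moves": [[[20,6,0,0,0,0],[35,10,0,0,0,0],[35,10,0,0,0,0],[35,10,0,0,0,0],[35,10,0,0,0,0]]]}}

```text
time_s: 6.25
position: [0.4773, 0.2315, 0.1591]
tcp_rot: [[-0.988, -0.157, -0.004], [-0.157, 0.988, -0.001], [0.004, -0.0, -1.0]]
force: [0.6, -0.7, -0.6]
opening: 0.129
grasp_force: 30.0
```

Request:
{"name": "play_rows", "arguments": {"moves": [[[30,7,20,0,0,0],[7,3,25,0,0,0],[0,0,25,0,0,0],[0,0,15,0,0,0],[0,0,0,0,0,0]]]}}

```text
time_s: 6.75
position: [0.4393, 0.2352, 0.0729]
tcp_rot: [[-0.987, -0.158, -0.007], [-0.158, 0.987, -0.002], [0.007, -0.001, -1.0]]
force: [-0.3, -0.8, -1.1]
opening: 0.131
grasp_force: 30.0
```

Run:
```python
from h import *
s=bot.read_state();print(s["position"],s["opening"],s["grasp_force"])
go([.446,.236,.038])
p=cap("wrist","w4")
for q,z in dict(well=.006,lid=.06,lid_tray=0).items():
  for d in bot.pinpoint(p,q): print(q,np.round(d["centre"]),round(d["confidence"],2),onz(p,d["centre"],z))
```

```text
[0.4393 0.2352 0.0729] 0.13095044956593133 29.99972015619278
 shift (mm): [-7.  -0.2 34.8]
lid [320. 271.] 0.98 [0.4277 0.233  0.06  ]
lid [401.   0.] 0.77 [0.3142 0.246  0.06  ]
lid_tray [153. 242.] 0.64 [0.448  0.1318 0.    ]
```

View pics/w4.png

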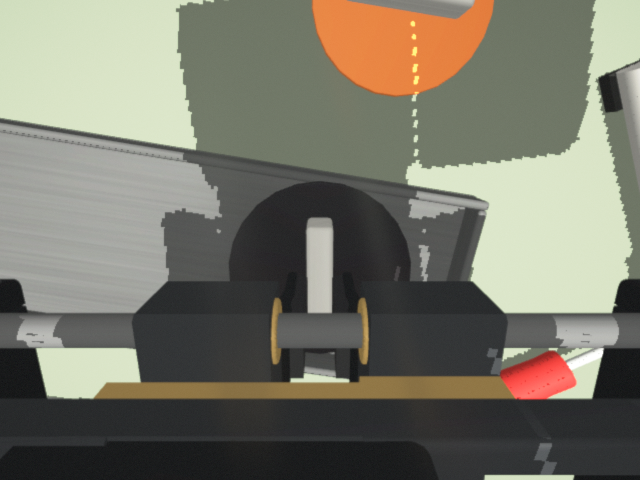

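Lid hangs level over the tray's far end. I'll lower and release it.

Request:
{"name": "play_rows", "arguments": {"moves": [[[-4,0,10,0,0,0],[-4,0,10,0,0,0],[0,0,9,0,0,0],[0,0,5,0,0,0],[0,0,0,0,0,0]]]}}

```text
time_s: 7.45
position: [0.4497, 0.237, 0.0414]
tcp_rot: [[-0.987, -0.158, -0.0], [-0.158, 0.987, -0.0], [0.0, -0.0, -1.0]]
force: [-0.1, -0.7, 1.4]
opening: 0.13
grasp_force: 30.0
```

Request:
{"name": "play_rows", "arguments": {"moves": [[[0,0,0,0,0,0],[0,0,0,0,0,0],[0,0,0,0,0,0]]]}}

```text
time_s: 7.75
position: [0.4497, 0.237, 0.0415]
tcp_rot: [[-0.987, -0.158, -0.0], [-0.158, 0.987, -0.0], [0.0, -0.0, -1.0]]
force: [0.6, -0.5, -0.0]
opening: 0.134
grasp_force: 30.0
```

Request:
{"name": "play_rows", "arguments": {"moves": [[[0,0,0,0,0,0],[0,0,0,0,0,0],[0,0,0,0,0,0],[0,0,-15,0,0,0],[0,0,-40,0,0,0]]], "fingers": 0.3}}

```text
time_s: 8.25
position: [0.4474, 0.2365, 0.0945]
tcp_rot: [[-0.988, -0.157, -0.008], [-0.157, 0.988, -0.002], [0.008, -0.001, -1.0]]
force: [-0.4, 0.3, 1.2]
opening: 0.498
grasp_force: 0.0
```

Request:
{"name": "play_rows", "arguments": {"moves": [[[0,0,-40,0,0,0],[-40,-30,-20,0,0,0],[-40,-30,0,0,0,0],[-40,-30,0,0,0,0],[-40,-10,0,0,0,0]]]}}

```text
time_s: 8.75
position: [0.6222, 0.1627, 0.1557]
tcp_rot: [[-0.988, -0.155, 0.001], [-0.155, 0.988, -0.001], [-0.001, -0.001, -1.0]]
force: [0.8, 1.0, -0.2]
opening: 0.646
grasp_force: 0.0
```

Request:
{"name": "play_rows", "arguments": {"moves": [[[-10,0,0,0,0,-0.04],[0,0,0,0,0,0],[0,0,0,0,0,0]]]}}

```text
time_s: 9.05
position: [0.6287, 0.1669, 0.1544]
tcp_rot: [[-0.981, -0.196, -0.003], [-0.196, 0.981, -0.0], [0.003, 0.0, -1.0]]
force: [-0.4, -0.2, -0.1]
opening: 0.647
grasp_force: 0.0
```

Run:
```python
from h import *
s=bot.read_state();print(s["position"])
go([.649,.0965,.073],102)
p=cap("wrist","w5")
for q,z in dict(well=.006,lid=.05).items():
  for d in bot.pinpoint(p,q): print(q,np.round(d["centre"]),round(d["confidence"],2),onz(p,d["centre"],z))
```

```text
[0.6287 0.1669 0.1544]
yaw cur 101.3: tool-z turn -0.0118 rad
 shift after turn (mm): [ -5.2 -73.1  81.4] before turn: [ -6.3 -73.1  81.3] j6 -96.2867828112645
well [ 74. 217.] 0.94 [ 0.6619 -0.0309  0.006 ]
well [378. 249.] 0.87 [0.6393 0.2179 0.006 ]
lid [216. 246.] 0.73 [0.6477 0.0957 0.05  ]
```

View pics/w5.png

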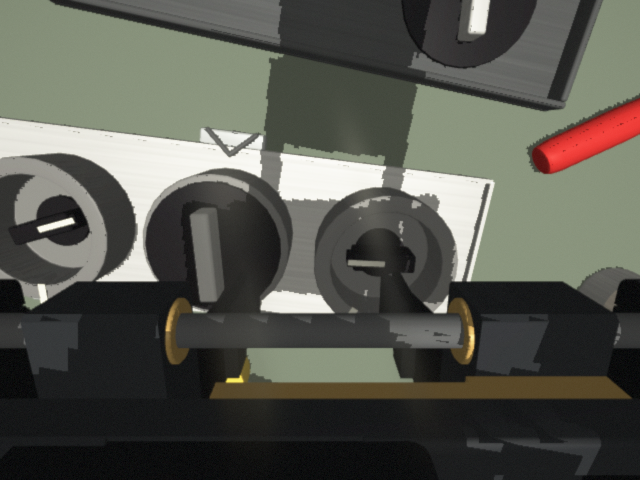

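Lid 1 lies in the tray at (470,30), bar up, and its well's knob shows at (380,260). The next lid's bar runs (203,210)–(212,302).

Run:
```python
from h import *
p=cap("wrist")
A=onz(p,(203,212),.077);B=onz(p,(213,302),.077);d=B-A;print(A,B,(A+B)/2,np.degrees(np.arctan2(d[1],d[0])))
```

```text
[0.6178 0.0911 0.077 ] [0.677  0.1046 0.077 ] [0.6474 0.0978 0.077 ] 12.851742073369536
```

Request:
{"name": "play_rows", "arguments": {"moves": [[[-2,-37,0,0,0,-0.026],[-3,-36,20,0,0,0],[0,0,25,0,0,0],[0,0,25,0,0,0],[0,0,11,0,0,0]]]}}

```text
time_s: 9.75
position: [0.6482, 0.0965, 0.072]
tcp_rot: [[-0.975, -0.222, -0.005], [-0.222, 0.975, 0.0], [0.004, 0.001, -1.0]]
force: [-1.2, -0.1, 0.2]
opening: 0.647
grasp_force: 0.0
```

Request:
{"name": "play_rows", "arguments": {"moves": [[[0,0,0,0,0,0],[0,0,0,0,0,0]]]}}

```text
time_s: 9.95
position: [0.6506, 0.097, 0.0749]
tcp_rot: [[-0.975, -0.223, 0.001], [-0.223, 0.975, -0.0], [-0.001, -0.0, -1.0]]
force: [0.2, 0.3, 0.6]
opening: 0.647
grasp_force: 0.0
```

Request:
{"name": "play_rows", "arguments": {"moves": [[[0,0,0,0,0,0],[0,0,0,0,0,0],[0,0,0,0,0,0],[0,0,0,0,0,0],[0,0,0,0,0,0]]], "fingers": -1}}

```text
time_s: 10.45
position: [0.6505, 0.0966, 0.0744]
tcp_rot: [[-0.975, -0.222, 0.0], [-0.222, 0.975, -0.0], [-0.0, -0.0, -1.0]]
force: [-0.2, -0.6, -0.2]
opening: 0.28
grasp_force: 0.0
```

Request:
{"name": "play_rows", "arguments": {"moves": [[[0,0,0,0,0,0],[0,0,0,0,0,0],[0,0,-20,0,0,0],[0,0,-30,0,0,0],[0,0,-30,0,0,0]]]}}

```text
time_s: 10.95
position: [0.6496, 0.0965, 0.154]
tcp_rot: [[-0.975, -0.222, -0.003], [-0.222, 0.975, 0.0], [0.002, 0.001, -1.0]]
force: [0.4, -0.6, 0.1]
opening: 0.137
grasp_force: 30.0
```

Run:
```python
from h import *
s=bot.read_state();print(s["position"],s["opening"],s["grasp_force"])
go([.449,.036,.10])
p=cap("wrist","w6")
for q,z in dict(lid=.13,well=.006).items():
  for d in bot.pinpoint(p,q): print(q,np.round(d["centre"]),round(d["confidence"],2),onz(p,d["centre"],z))
```

```text
[0.6496 0.0965 0.154 ] 0.13706587363815484 29.99981850385666
 shift (mm): [208.9 -14.5  54.5]
lid [321. 281.] 0.81 [0.6477 0.096  0.13  ]
well [466. 243.] 0.91 [0.6379 0.2175 0.006 ]
well [162. 206.] 0.59 [ 0.6628 -0.0316  0.006 ]
```

Request:
{"name": "play_rows", "arguments": {"moves": [[[25,-2,0,0,0,0],[40,-3,0,0,0,0],[40,-3,0,0,0,0],[40,-3,0,0,0,0],[40,-3,0,0,0,0]]]}}

```text
time_s: 11.6
position: [0.4702, 0.0416, 0.1527]
tcp_rot: [[-0.975, -0.223, -0.003], [-0.223, 0.975, 0.0], [0.003, 0.001, -1.0]]
force: [1.1, -0.5, -1.2]
opening: 0.133
grasp_force: 30.0
```

Request:
{"name": "play_rows", "arguments": {"moves": [[[24,-1,20,0,0,0],[0,0,30,0,0,0],[0,0,20,0,0,0],[0,0,0,0,0,0],[0,0,0,0,0,0]]]}}

```text
time_s: 12.1
position: [0.4491, 0.0356, 0.0834]
tcp_rot: [[-0.975, -0.222, -0.003], [-0.222, 0.975, 0.0], [0.003, 0.001, -1.0]]
force: [-0.5, -0.2, -0.8]
opening: 0.132
grasp_force: 30.0
```

Run:
```python
from h import *
s=bot.read_state();print(s["position"],s["opening"],s["grasp_force"])
go([.448,.036,.031])
p=cap("wrist","w7")
for q,z in dict(lid=.059,lid_tray=0).items():
  for d in bot.pinpoint(p,q): print(q,np.round(d["centre"]),round(d["confidence"],2),onz(p,d["centre"],z))
```

```text
[0.4491 0.0356 0.0834] 0.13242122350499058 29.999888241291046
 shift (mm): [ 0.9  0.6 52.4]
lid [321. 281.] 0.93 [0.447  0.0353 0.059 ]
lid [616. 312.] 0.73 [0.4305 0.1852 0.059 ]
lid_tray [464. 275.] 0.66 [0.4457 0.1321 0.    ]
```

View pics/w7.png

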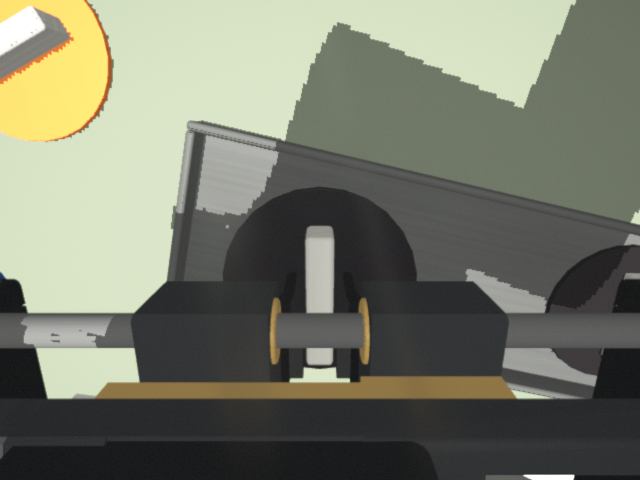

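The held lid is over the near end at (320,280), and lid 1 is clear at the right. I'll lower and release.

Request:
{"name": "play_rows", "arguments": {"moves": [[[0,0,20,0,0,0],[0,0,15,0,0,0],[0,0,10,0,0,0],[0,0,7,0,0,0],[0,0,0,0,0,0]]]}}

```text
time_s: 12.75
position: [0.4498, 0.0355, 0.0318]
tcp_rot: [[-0.975, -0.222, -0.001], [-0.222, 0.975, 0.0], [0.001, 0.0, -1.0]]
force: [-0.6, 1.0, -0.9]
opening: 0.135
grasp_force: 30.0
```

Request:
{"name": "play_rows", "arguments": {"moves": [[[0,0,0,0,0,0],[0,0,0,0,0,0],[0,0,0,0,0,0]]]}}

```text
time_s: 13.05
position: [0.4503, 0.0354, 0.0326]
tcp_rot: [[-0.975, -0.222, 0.001], [-0.222, 0.975, -0.0], [-0.001, -0.0, -1.0]]
force: [-0.4, -0.1, -0.6]
opening: 0.132
grasp_force: 30.0
```

Request:
{"name": "play_rows", "arguments": {"moves": [[[0,0,0,0,0,0],[0,0,0,0,0,0],[0,0,0,0,0,0],[0,0,-15,0,0,0],[0,0,-40,0,0,0]]], "fingers": 0.3}}

```text
time_s: 13.55
position: [0.448, 0.0356, 0.0855]
tcp_rot: [[-0.975, -0.222, -0.007], [-0.222, 0.975, 0.001], [0.006, 0.003, -1.0]]
force: [0.9, 0.5, -0.3]
opening: 0.502
grasp_force: 0.0
```

Request:
{"name": "play_rows", "arguments": {"moves": [[[0,0,-40,0,0,0],[0,0,-40,0,0,0],[-30,0,-40,0,0,0],[-40,0,-30,0,0,0],[-40,0,0,0,0,0.14]]]}}

```text
time_s: 14.05
position: [0.5609, 0.06, 0.2428]
tcp_rot: [[-0.997, -0.081, 0.011], [-0.081, 0.997, -0.001], [-0.011, -0.002, -1.0]]
force: [0.2, 0.1, 0.6]
opening: 0.647
grasp_force: 0.0
```

Request:
{"name": "play_rows", "arguments": {"moves": [[[-45,10,0,0,0,0.09],[-45,10,0,0,0,0],[0,0,0,0,0,0],[0,0,0,0,0,0],[0,0,0,0,0,0]]]}}

```text
time_s: 14.55
position: [0.6444, 0.0833, 0.2365]
tcp_rot: [[-1.0, 0.006, -0.003], [0.006, 1.0, -0.0], [0.003, -0.0, -1.0]]
force: [-0.2, 0.3, -0.3]
opening: 0.649
grasp_force: 0.0
```

Run:
```python
from h import *
s=bot.read_state();print(s["position"],s["tcp_rot"])
p=cap("wrist","w8")
for q,z in dict(well=.006,lid=.01).items():
  for d in bot.pinpoint(p,q): print(q,np.round(d["centre"]),round(d["confidence"],2),onz(p,d["centre"],z))
```

```text
[0.6444 0.0833 0.2365] [[-1.      0.0058 -0.003 ]
 [ 0.0058  1.     -0.    ]
 [ 0.003  -0.     -1.    ]]
well [333. 214.] 0.85 [0.653  0.0964 0.006 ]
well [454. 198.] 0.73 [0.6374 0.2198 0.006 ]
well [212. 223.] 0.67 [ 0.6619 -0.0296  0.006 ]
```

View pics/w8.png

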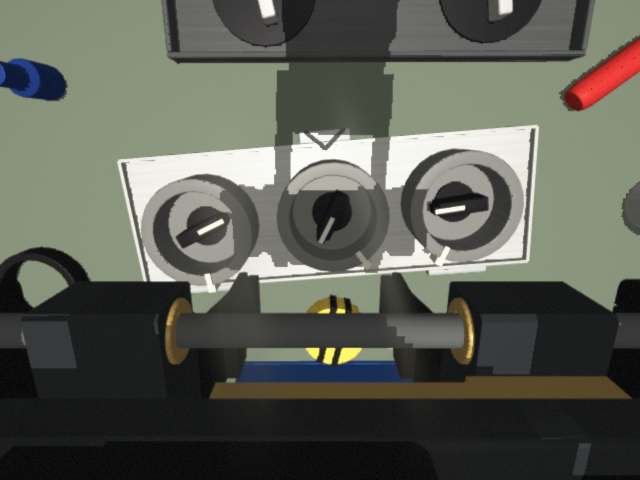

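Both lids lie in the tray with bars up, at (265,15) and (500,10). Knob pointers show at (212,226), (327,230) and (450,209), with rim marks at (209,283), (365,260) and (443,256). I'll rectify the view to measure the angles.

```bash
cat >> h.py <<'E'
def rect(p,c,z,S=260,half=.06):
    # image: right=+x? columns grow with world y, rows grow with world x
    P=[(-half,-half),(half,-half),(half,half),(-half,half)]
    src=np.float32([proj(p,[c[0]+a,c[1]+b,z]) for a,b in P])
    dst=np.float32([[(b+half)/(2*half)*S,(a+half)/(2*half)*S] for a,b in P])
    return cv2.warpPerspective(p["image"],cv2.getPerspectiveTransform(src,dst),(S,S),flags=cv2.INTER_CUBIC)
def angles(p,c,S=260,half=.06):
    k=S/2/half
    def centroid(im,r0,r1,thr):
        g=im.min(2).astype(float);i,j=np.mgrid[:S,:S];x=(i-S/2)/k;y=(j-S/2)/k;r=np.hypot(x,y)
        m=(r>r0)&(r<r1);return g,x,y,m
    out={}
    g,x,y,m=centroid(rect(p,c,.043),0,.026,0)
    t=np.percentile(g[m],50)+.6*(g[m].max()-np.percentile(g[m],50));q=m&(g>t)
    n,l,st,ce=cv2.connectedComponentsWithStats(q.astype(np.uint8))
    q=l==1+np.argmax(st[1:,4]);pts=np.stack([x[q],y[q]],1);mu=pts.mean(0);v=np.linalg.svd(pts-mu)[2][0] if 0 else np.linalg.eigh(np.cov(pts.T))[1][:,1]
    if v@mu<0:v=-v
    out["ptr"]=(np.degrees(np.arctan2(v[1],v[0])),np.degrees(np.arctan2(mu[1],mu[0])),mu*1000,q.sum()/k/k*1e6)
    g,x,y,m=centroid(rect(p,c,.05),.042,.05,0)
    a=np.degrees(np.arctan2(y,x));m&=abs(a)<75
    h=np.array([g[m&(abs(a-b)<3)].mean() for b in np.arange(-72,73,1)]);out["mark"]=(-72+h.argmax(),h.max(),np.median(h))
    b0=out["mark"][0];mm=m&(abs(a-b0)<8);w=np.clip(g[mm]-np.median(h),0,None);out["markc"]=(w*a[mm]).sum()/w.sum()
    return out
W=dict(L=(.662,-.031),M=(.6505,.094),R=(.6385,.2185))
E
python3 - <<'E'
from h import *
p=cap("wrist")
o=[]
for n,c in W.items():
    print(n,angles(p,c))
    im=[]
    for z in(.05,.043):
        r=rect(p,c,z)
        for rad in(40,52): cv2.circle(r,(130,130),int(rad*260/120),(0,255,255),1)
        im.append(r)
    o.append(np.vstack(im))
cv2.imwrite("pics/rect.png",np.hstack(o))
E
```

```text
L {'ptr': (np.float64(116.47544934672835), np.float64(116.63423700796595), array([-5.3747, 10.7171]), np.float64(106.29585798816565)), 'mark': (np.int64(8), np.float64(232.7877094972067), np.float64(149.64021164021165)), 'markc': np.float64(7.589517837703085)}
M {'ptr': (np.float64(-26.07844661031579), np.float64(-26.932772726948105), array([10.8034, -5.4886]), np.float64(104.59171597633133)), 'mark': (np.int64(38), np.float64(125.08888888888889), np.float64(81.64204545454545)), 'markc': np.float64(38.18259284153259)}
R {'ptr': (np.float64(-81.28019216151814), np.float64(-78.21653205331769), array([  2.8317, -13.5739]), np.float64(96.07100591715974)), 'mark': (np.int64(-23), np.float64(239.135593220339), np.float64(150.67777777777778)), 'markc': np.float64(-23.226362033192686)}
```

View pics/rect.png

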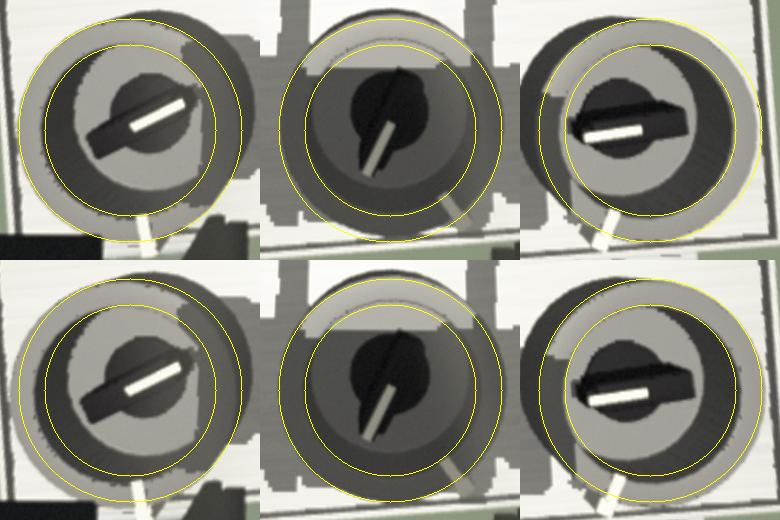

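Rim circles fit. L's pointer is at 116.5° and its mark at 7.6°, so it turns −109°. M's are −26.1° and 38.2°, so +64.3°. R's are −81.3° and −23.2°, so +58°. I'll do M first.

Request:
{"name": "play_rows", "arguments": {"moves": [[[0,0,0,0,0,0.112],[0,0,0,0,0,0.112],[0,0,0,0,0,0.113],[0,0,0,0,0,0.113],[-1,12,40,0,0,0]]], "fingers": -0.24}}

```text
time_s: 15.25
position: [0.6562, 0.0925, 0.2033]
tcp_rot: [[-0.896, 0.443, 0.014], [0.443, 0.896, -0.001], [-0.013, 0.005, -1.0]]
force: [0.8, 1.4, 0.3]
opening: 0.395
grasp_force: 0.0
```

Request:
{"name": "play_rows", "arguments": {"moves": [[[0,0,40,0,0,0],[0,0,40,0,0,0],[0,0,30,0,0,0],[0,0,0,0,0,0],[0,0,0,0,0,0]]]}}

```text
time_s: 15.75
position: [0.6524, 0.0936, 0.0876]
tcp_rot: [[-0.898, 0.44, -0.0], [0.44, 0.898, 0.0], [0.0, -0.0, -1.0]]
force: [-0.0, 0.9, 1.0]
opening: 0.379
grasp_force: 0.0
```

Run:
```python
from h import *
go([.6505,.094,.038],63.9);s=bot.read_state();print(s["position"],s["tcp_rot"],s["opening"])
p=cap("wrist","w9")
try: print(angles(p,W["M"]))
except Exception as e: print(e)
print(proj(p,[.6505,.094,.043]))
```

```text
yaw cur 63.9: tool-z turn -0.0005 rad
 shift after turn (mm): [ 1.9 -0.4 49.6] before turn: [ 1.9 -0.4 49.6] j6 -65.40519831063075
[0.6524 0.0936 0.0876] [[-0.8978  0.4404 -0.0002]
 [ 0.4404  0.8978  0.    ]
 [ 0.0002 -0.0001 -1.    ]] 0.37883821428474335
{'ptr': (np.float64(-26.204203363918488), np.float64(-26.831684345796), array([10.5869, -5.3552]), np.float64(103.52662721893488)), 'mark': (np.int64(40), np.float64(88.4888888888889), np.float64(60.0655737704918)), 'markc': np.float64(40.332925037788)}
[319.4727 266.0793]
```

Request:
{"name": "play_rows", "arguments": {"moves": [[[1,0,15,0,0,0],[1,0,15,0,0,0],[0,0,12,0,0,0],[0,0,7,0,0,0],[0,0,0,0,0,0]]]}}

```text
time_s: 16.3
position: [0.6495, 0.0946, 0.0364]
tcp_rot: [[-0.898, 0.44, -0.003], [0.44, 0.898, 0.0], [0.003, -0.001, -1.0]]
force: [-0.7, 0.5, 1.2]
opening: 0.381
grasp_force: 0.0
```

Request:
{"name": "play_rows", "arguments": {"moves": [[[0,0,0,0,0,0],[0,0,0,0,0,0],[0,0,0,0,0,0],[0,0,0,0,0,0],[0,0,0,0,0,0]]], "fingers": -1}}

```text
time_s: 16.8
position: [0.6509, 0.0943, 0.0387]
tcp_rot: [[-0.898, 0.44, 0.001], [0.44, 0.898, -0.0], [-0.001, -0.0, -1.0]]
force: [-1.8, -1.5, 1.9]
opening: 0.157
grasp_force: 30.0
```

Request:
{"name": "play_rows", "arguments": {"moves": [[[0,0,0,0,0,0],[0,0,0,0,0,-0.08],[0,0,0,0,0,-0.08],[0,0,0,0,0,-0.08],[0,0,0,0,0,-0.08]]]}}

```text
time_s: 17.3
position: [0.6512, 0.0951, 0.0387]
tcp_rot: [[-0.991, 0.133, 0.001], [0.133, 0.991, 0.001], [-0.001, 0.001, -1.0]]
force: [-0.1, 1.5, 3.8]
opening: 0.162
grasp_force: 30.0
```

Run:
```python
from h import *
s=bot.read_state();print(s["position"],s["tcp_rot"],s["opening"],s["grasp_force"],s["force"],s["moment"],s["joint_positions"])
```

```text
[0.6512 0.0951 0.0387] [[-0.9911  0.1328  0.0014]
 [ 0.1328  0.9911  0.001 ]
 [-0.0013  0.0012 -1.    ]] 0.1616792985794896 30.001324117183685 [-0.0911  1.4655  3.8259] [ 0.1682 -0.0489 -0.0733] [ -1.4252  47.0236  84.4414   0.0824  48.4538 -83.8458]
```

Request:
{"name": "play_rows", "arguments": {"moves": [[[0,0,0,0,0,-0.08],[0,0,0,0,0,-0.08],[0,0,0,0,0,-0.08],[0,0,0,0,0,-0.08],[0,0,0,0,0,-0.08]]]}}

```text
time_s: 17.8
position: [0.6511, 0.0962, 0.0387]
tcp_rot: [[-0.965, -0.263, 0.001], [-0.263, 0.965, 0.003], [-0.002, 0.002, -1.0]]
force: [-0.0, 4.0, 2.1]
opening: 0.159
grasp_force: 30.0
```

Request:
{"name": "play_rows", "arguments": {"moves": [[[0,0,0,0,0,-0.08],[0,0,0,0,0,-0.08],[0,0,0,0,0,-0.08],[0,0,0,0,0,-0.08],[0,0,0,0,0,-0.08]]]}}

```text
time_s: 18.3
position: [0.6505, 0.0972, 0.0387]
tcp_rot: [[-0.786, -0.618, 0.0], [-0.618, 0.786, 0.004], [-0.003, 0.003, -1.0]]
force: [-1.1, 6.5, 3.0]
opening: 0.156
grasp_force: 30.0
```

Request:
{"name": "play_rows", "arguments": {"moves": [[[0,0,0,0,0,0],[0,0,0,0,0,0],[0,0,0,0,0,0]]]}}

```text
time_s: 18.6
position: [0.6505, 0.0973, 0.0387]
tcp_rot: [[-0.788, -0.616, 0.0], [-0.616, 0.788, 0.004], [-0.003, 0.003, -1.0]]
force: [-0.6, 7.0, 4.2]
opening: 0.158
grasp_force: 30.0
```

Request:
{"name": "play_rows", "arguments": {"moves": [[[0,0,0,0,0,0],[0,0,0,0,0,0],[0,0,0,0,0,0],[0,0,-15,0,0,0],[0,0,-40,0,0,0]]], "fingers": -0.24}}

```text
time_s: 19.1
position: [0.6476, 0.0943, 0.0905]
tcp_rot: [[-0.788, -0.616, -0.009], [-0.616, 0.788, 0.0], [0.007, 0.006, -1.0]]
force: [-0.6, 1.0, 0.9]
opening: 0.376
grasp_force: 0.0
```

Request:
{"name": "play_rows", "arguments": {"moves": [[[0,0,-40,0,0,0.12],[0,0,-40,0,0,0.12],[0,0,-40,0,0,0.14],[0,0,0,0,0,0.14],[0,0,0,0,0,0.14]]]}}

```text
time_s: 19.6
position: [0.6518, 0.0943, 0.2168]
tcp_rot: [[-1.0, 0.002, 0.006], [0.002, 1.0, -0.0], [-0.006, -0.0, -1.0]]
force: [-0.4, -0.3, 0.2]
opening: 0.382
grasp_force: 0.0
```

Request:
{"name": "play_rows", "arguments": {"moves": [[[-20,0,0,0,0,0],[0,0,0,0,0,0],[0,0,0,0,0,0]]]}}

```text
time_s: 19.9
position: [0.6703, 0.0944, 0.2136]
tcp_rot: [[-1.0, -0.004, -0.0], [-0.004, 1.0, -0.0], [0.0, -0.0, -1.0]]
force: [0.0, -0.5, 0.6]
opening: 0.381
grasp_force: 0.0
```

Run:
```python
from h import *
s=bot.read_state();print(s["position"],s["tcp_rot"])
p=cap("wrist","w10")
for n,c in W.items():
    try: print(n,angles(p,c))
    except Exception as e: print(n,e)
go([.6385+.0008,.2185,.09],8.7)
```

```text
[0.6703 0.0944 0.2136] [[-1.     -0.0041 -0.0002]
 [-0.0041  1.     -0.0001]
 [ 0.0002 -0.0001 -1.    ]]
L {'ptr': (np.float64(116.31945724372372), np.float64(116.80050649238412), array([-5.2398, 10.3729]), np.float64(108.63905325443785)), 'mark': (np.int64(8), np.float64(238.0391061452514), np.float64(151.83333333333334)), 'markc': np.float64(7.636359730605476)}
M {'ptr': (np.float64(-144.1739979425902), np.float64(129.74437038971618), array([-15.04  ,  18.0872]), np.float64(54.10650887573963)), 'mark': (np.int64(38), np.float64(126.2388888888889), np.float64(78.30386740331491)), 'markc': np.float64(38.170321780744274)}
R {'ptr': (np.float64(-81.3259012815395), np.float64(-78.62859495657331), array([  2.7599, -13.723 ]), np.float64(95.00591715976329)), 'mark': (np.int64(-23), np.float64(240.954802259887), np.float64(152.13812154696132)), 'markc': np.float64(-23.241549323195663)}
yaw cur 90.2: tool-z turn 1.4231 rad
 shift after turn (mm): [127.2 -11.4 123.3] before turn: [ 29.9 124.1 123.3] j6 -91.64774675889716
```

M's gripper ended at 128.0°, i.e. pointer 38.0° against mark 38.2°. On to R.

Request:
{"name": "play_rows", "arguments": {"moves": [[[10,41,0,0,0,0],[10,41,0,0,0,0],[10,42,0,0,0,0],[0,0,0,0,0,0.142],[0,0,0,0,0,0.142]]]}}

```text
time_s: 20.45
position: [0.6383, 0.2204, 0.2131]
tcp_rot: [[-0.96, 0.279, -0.001], [0.279, 0.96, -0.0], [0.001, -0.001, -1.0]]
force: [0.5, 0.1, -0.3]
opening: 0.388
grasp_force: 0.0
```

Request:
{"name": "play_rows", "arguments": {"moves": [[[0,0,20,0,0,0.142],[0,0,20,0,0,0.142],[0,0,20,0,0,0.142],[0,0,20,0,0,0.142],[0,0,20,0,0,0.142]]]}}

```text
time_s: 20.95
position: [0.6391, 0.2184, 0.1125]
tcp_rot: [[-0.544, 0.839, -0.001], [0.839, 0.544, -0.0], [0.0, -0.001, -1.0]]
force: [-1.0, 0.4, -0.9]
opening: 0.379
grasp_force: 0.0
```

Request:
{"name": "play_rows", "arguments": {"moves": [[[0,0,20,0,0,0.142],[0,0,0,0,0,0.142],[0,0,0,0,0,0.142],[0,0,0,0,0,0],[0,0,0,0,0,0]]]}}

```text
time_s: 21.45
position: [0.6396, 0.2185, 0.0933]
tcp_rot: [[-0.157, 0.988, -0.0], [0.988, 0.157, -0.0], [-0.0, -0.0, -1.0]]
force: [-0.2, -0.2, 0.1]
opening: 0.382
grasp_force: 0.0
```

Run:
```python
from h import *
go([.6392,.2185,.038],8.7);s=bot.read_state();print(s["position"],s["tcp_rot"],s["opening"])
p=cap("wrist")
try: print(angles(p,W["R"]))
except Exception as e: print(e)
```

```text
yaw cur 9.1: tool-z turn 0.0062 rad
 shift after turn (mm): [ 0.1 -0.4 55.3] before turn: [ 0.1 -0.4 55.3] j6 0.35262501884271674
[0.6396 0.2185 0.0933] [[-0.1574  0.9875 -0.0004]
 [ 0.9875  0.1574 -0.0001]
 [-0.     -0.0004 -1.    ]] 0.3822548142012439
{'ptr': (np.float64(-81.28132938961745), np.float64(-78.9335248827673), array([  2.6993, -13.801 ]), np.float64(87.12426035502956)), 'mark': (np.int64(67), np.float64(132.19209039548022), np.float64(91.55681818181819)), 'markc': np.float64(67.84211912693537)}
```

Request:
{"name": "play_rows", "arguments": {"moves": [[[0,0,15,0,0,0.006],[0,0,18,0,0,0],[0,0,14,0,0,0],[0,0,8,0,0,0],[0,0,0,0,0,0]]]}}

```text
time_s: 22.0
position: [0.6388, 0.2183, 0.0361]
tcp_rot: [[-0.149, 0.989, -0.004], [0.989, 0.149, -0.001], [-0.0, -0.004, -1.0]]
force: [0.0, 0.7, -0.7]
opening: 0.378
grasp_force: 0.0
```

Request:
{"name": "play_rows", "arguments": {"moves": [[[0,0,0,0,0,0],[0,0,0,0,0,0],[0,0,0,0,0,0],[0,0,0,0,0,0],[0,0,0,0,0,0]]], "fingers": -1}}

```text
time_s: 22.5
position: [0.6389, 0.2184, 0.0388]
tcp_rot: [[-0.149, 0.989, -0.002], [0.989, 0.149, -0.001], [-0.0, -0.002, -1.0]]
force: [-5.1, -1.5, 6.1]
opening: 0.154
grasp_force: 30.0
```

Request:
{"name": "play_rows", "arguments": {"moves": [[[0,0,0,0,0,0],[0,0,0,0,0,-0.084],[0,0,0,0,0,-0.084],[0,0,0,0,0,-0.084],[0,0,0,0,0,-0.084]]]}}

```text
time_s: 23.0
position: [0.6387, 0.2184, 0.0388]
tcp_rot: [[-0.469, 0.883, -0.003], [0.883, 0.469, -0.001], [0.001, -0.003, -1.0]]
force: [-4.2, -1.4, 6.0]
opening: 0.154
grasp_force: 30.0
```

Request:
{"name": "play_rows", "arguments": {"moves": [[[0,0,0,0,0,-0.084],[0,0,0,0,0,-0.084],[0,0,0,0,0,-0.084],[0,0,0,0,0,-0.084],[0,0,0,0,0,-0.084]]]}}

```text
time_s: 23.5
position: [0.6385, 0.2182, 0.0388]
tcp_rot: [[-0.789, 0.615, -0.003], [0.615, 0.789, -0.001], [0.002, -0.003, -1.0]]
force: [-5.2, -2.0, 7.1]
opening: 0.159
grasp_force: 30.0
```

Request:
{"name": "play_rows", "arguments": {"moves": [[[0,0,0,0,0,-0.084],[0,0,0,0,0,-0.084],[0,0,0,0,0,-0.084],[0,0,0,0,0,0],[0,0,0,0,0,0]]]}}

```text
time_s: 24.0
position: [0.6384, 0.218, 0.0388]
tcp_rot: [[-0.916, 0.401, -0.004], [0.401, 0.916, -0.001], [0.003, -0.003, -1.0]]
force: [-6.0, -1.9, 6.8]
opening: 0.153
grasp_force: 30.0
```

Run:
```python
from h import *
s=bot.read_state();go(s["position"],66.6);print(s["opening"],s["grasp_force"],s["force"],s["moment"])
```

```text
yaw cur 66.3: tool-z turn -0.0047 rad
 shift after turn (mm): [0. 0. 0.] before turn: [0. 0. 0.] j6 -56.894292458716166
0.1532529386140645 30.00017613172531 [-5.9922 -1.9481  6.8402] [-0.3309  0.9287  0.0614]
```

Request:
{"name": "play_rows", "arguments": {"moves": [[[0,0,0,0,0,0],[0,0,0,0,0,0],[0,0,0,0,0,0],[0,0,-15,0,0,0],[0,0,-40,0,0,0]]], "fingers": -0.24}}

```text
time_s: 24.5
position: [0.6375, 0.2181, 0.0903]
tcp_rot: [[-0.915, 0.402, -0.008], [0.402, 0.916, -0.001], [0.007, -0.004, -1.0]]
force: [-0.4, -0.1, 0.7]
opening: 0.374
grasp_force: 0.0
```

Request:
{"name": "play_rows", "arguments": {"moves": [[[0,0,-30,0,0,0.139],[0,0,-30,0,0,0.139],[0,0,-30,0,0,0.139],[0,0,-30,0,0,0.139],[0,0,0,0,0,0.139]]]}}

```text
time_s: 25.0
position: [0.6436, 0.2193, 0.2201]
tcp_rot: [[-0.441, 0.898, 0.012], [0.898, 0.441, 0.002], [-0.003, 0.012, -1.0]]
force: [0.4, -0.4, 0.4]
opening: 0.384
grasp_force: 0.0
```

Request:
{"name": "play_rows", "arguments": {"moves": [[[-39,-15,0,0,0,0],[-39,-15,0,0,0,0],[-39,-15,0,0,0,0],[-39,-15,0,0,0,0],[-39,-15,0,0,0,0]]]}}

```text
time_s: 25.5
position: [0.6603, 0.009, 0.2145]
tcp_rot: [[-0.446, 0.895, 0.002], [0.895, 0.446, -0.0], [-0.001, 0.002, -1.0]]
force: [1.1, 0.7, -0.3]
opening: 0.38
grasp_force: 0.0
```

Request:
{"name": "play_rows", "arguments": {"moves": [[[-39,-15,0,0,0,0],[0,0,40,0,0,0],[0,0,40,0,0,0],[0,0,30,0,0,0],[0,0,0,0,0,0]]]}}

```text
time_s: 26.0
position: [0.6607, -0.0307, 0.0993]
tcp_rot: [[-0.445, 0.895, -0.009], [0.895, 0.445, 0.002], [0.006, -0.007, -1.0]]
force: [-0.5, 0.5, 0.8]
opening: 0.382
grasp_force: 0.0
```

Request:
{"name": "play_rows", "arguments": {"moves": [[[0,0,0,0,0,0],[0,0,0,0,0,0]]]}}

```text
time_s: 26.2
position: [0.6657, -0.0312, 0.1058]
tcp_rot: [[-0.446, 0.895, 0.005], [0.895, 0.446, -0.001], [-0.003, 0.004, -1.0]]
force: [0.5, 0.7, 0.8]
opening: 0.372
grasp_force: 0.0
```

Run:
```python
from h import *
go([.662,-.031,.038],26.4);s=bot.read_state();print(s["position"],s["tcp_rot"],s["opening"],s["joint_positions"])
p=cap("wrist")
try: print(angles(p,W["L"]))
except Exception as e: print(e)
```

```text
yaw cur 26.5: tool-z turn 0.0015 rad
 shift after turn (mm): [ 1.8 -3.3 67.8] before turn: [ 2.1 -3.5 67.8] j6 -38.76082424412125
[ 0.6657 -0.0312  0.1058] [[-0.446   0.895   0.0048]
 [ 0.895   0.446  -0.001 ]
 [-0.003   0.0038 -1.    ]] 0.37207409594763374 [-12.2719  42.109   81.7952   0.0018  55.8156 -38.7608]
{'ptr': (np.float64(116.5391871502282), np.float64(117.10232709219892), array([-5.4602, 10.6692]), np.float64(100.54437869822483)), 'mark': (np.int64(8), np.float64(113.89385474860335), np.float64(54.193370165745854)), 'markc': np.float64(8.272490564171669)}
```

Request:
{"name": "play_rows", "arguments": {"moves": [[[1,-1,20,0,0,0],[0,-1,20,0,0,0],[0,0,17,0,0,0],[0,0,8,0,0,0],[0,0,0,0,0,0]]]}}

```text
time_s: 26.75
position: [0.6612, -0.0309, 0.0375]
tcp_rot: [[-0.446, 0.895, -0.001], [0.895, 0.446, 0.0], [0.001, -0.001, -1.0]]
force: [0.3, 0.6, -0.0]
opening: 0.379
grasp_force: 0.0
```

Request:
{"name": "play_rows", "arguments": {"moves": [[[0,0,0,0,0,0],[0,0,0,0,0,0]]]}}

```text
time_s: 26.95
position: [0.6625, -0.0312, 0.0392]
tcp_rot: [[-0.446, 0.895, 0.002], [0.895, 0.446, -0.0], [-0.001, 0.002, -1.0]]
force: [-0.9, 0.0, 0.4]
opening: 0.378
grasp_force: 0.0
```

Request:
{"name": "play_rows", "arguments": {"moves": [[[0,0,0,0,0,0],[0,0,0,0,0,0],[0,0,0,0,0,0],[0,0,0,0,0,0],[0,0,0,0,0,0]]], "fingers": -1}}

```text
time_s: 27.45
position: [0.6619, -0.031, 0.0385]
tcp_rot: [[-0.446, 0.895, 0.001], [0.895, 0.446, 0.0], [-0.0, 0.001, -1.0]]
force: [-1.0, 0.3, 0.8]
opening: 0.152
grasp_force: 30.0
```

Request:
{"name": "play_rows", "arguments": {"moves": [[[0,0,0,0,0,0.05],[0,0,0,0,0,0.05],[0,0,0,0,0,0.05],[0,0,0,0,0,0.09],[0,0,0,0,0,0.09]]]}}

```text
time_s: 27.95
position: [0.662, -0.031, 0.0384]
tcp_rot: [[-0.128, 0.992, 0.001], [0.992, 0.128, -0.0], [-0.0, 0.001, -1.0]]
force: [0.9, 1.0, 1.5]
opening: 0.157
grasp_force: 30.0
```

Run:
```python
from h import *
s=bot.read_state();go(s["position"],-82.3);print(s["opening"],s["grasp_force"],s["force"],s["moment"])
```

```text
yaw cur 7.4: tool-z turn 1.5650 rad
 shift after turn (mm): [0. 0. 0.] before turn: [0. 0. 0.] j6 -19.69748798875485
0.15731128409639322 29.998856484889984 [0.9138 1.0186 1.5472] [ 0.0042 -0.0143  0.0467]
```

Request:
{"name": "play_rows", "arguments": {"moves": [[[0,0,0,0,0,0.104],[0,0,0,0,0,0.104],[0,0,0,0,0,0.104],[0,0,0,0,0,0.104],[0,0,0,0,0,0.104]]]}}

```text
time_s: 28.45
position: [0.6623, -0.031, 0.0385]
tcp_rot: [[0.382, 0.924, 0.002], [0.924, -0.382, -0.0], [0.0, 0.001, -1.0]]
force: [1.1, 0.8, 0.8]
opening: 0.155
grasp_force: 30.0
```

Request:
{"name": "play_rows", "arguments": {"moves": [[[0,0,0,0,0,0.104],[0,0,0,0,0,0.104],[0,0,0,0,0,0.104],[0,0,0,0,0,0.104],[0,0,0,0,0,0.104]]]}}

```text
time_s: 28.95
position: [0.6624, -0.0311, 0.0384]
tcp_rot: [[0.791, 0.612, 0.002], [0.612, -0.791, -0.0], [0.001, 0.001, -1.0]]
force: [0.8, -0.7, 1.0]
opening: 0.16
grasp_force: 30.0
```

Request:
{"name": "play_rows", "arguments": {"moves": [[[0,0,0,0,0,0.104],[0,0,0,0,0,0.104],[0,0,0,0,0,0.104],[0,0,0,0,0,0.104],[0,0,0,0,0,0.104]]]}}

```text
time_s: 29.45
position: [0.6625, -0.0314, 0.0385]
tcp_rot: [[0.99, 0.138, 0.002], [0.138, -0.99, -0.001], [0.002, 0.001, -1.0]]
force: [1.9, -0.6, 0.4]
opening: 0.155
grasp_force: 30.0
```

Request:
{"name": "play_rows", "arguments": {"moves": [[[0,0,0,0,0,0],[0,0,0,0,0,0],[0,0,0,0,0,0]]]}}

```text
time_s: 29.75
position: [0.6625, -0.0314, 0.0384]
tcp_rot: [[0.99, 0.144, 0.002], [0.144, -0.99, -0.001], [0.002, 0.001, -1.0]]
force: [1.0, -0.7, 0.0]
opening: 0.159
grasp_force: 30.0
```

Run:
```python
from h import *
s=bot.read_state();go(s["position"],-82.3);print(s["opening"],s["grasp_force"],s["force"],s["moment"])
```

```text
yaw cur -81.7: tool-z turn 0.0098 rad
 shift after turn (mm): [0. 0. 0.] before turn: [0. 0. 0.] j6 69.40510013907607
0.15917143706921666 29.997093379497528 [ 1.0445 -0.668   0.0353] [-0.1645 -0.2201 -0.0114]
```

Request:
{"name": "play_rows", "arguments": {"moves": [[[0,0,0,0,0,0.01],[0,0,0,0,0,0],[0,0,0,0,0,0]]]}}

```text
time_s: 30.05
position: [0.6625, -0.0313, 0.0384]
tcp_rot: [[0.991, 0.133, 0.002], [0.133, -0.991, -0.001], [0.002, 0.001, -1.0]]
force: [2.9, -2.6, 1.2]
opening: 0.159
grasp_force: 30.0
```

Request:
{"name": "play_rows", "arguments": {"moves": [[[0,0,0,0,0,0],[0,0,0,0,0,0],[0,0,0,0,0,0],[0,0,-15,0,0,0],[0,0,-40,0,0,0]]], "fingers": -0.24}}

```text
time_s: 30.55
position: [0.658, -0.0303, 0.0903]
tcp_rot: [[0.991, 0.132, -0.01], [0.132, -0.991, 0.002], [-0.01, -0.003, -1.0]]
force: [0.5, -0.3, -0.7]
opening: 0.375
grasp_force: 0.0
```

Request:
{"name": "play_rows", "arguments": {"moves": [[[0,0,-40,0,0,0],[0,0,-40,0,0,0],[0,-40,-40,0,0,0],[0,-40,-20,0,0,0],[0,-45,0,0,0,0]]]}}

```text
time_s: 31.05
position: [0.6478, 0.0886, 0.2343]
tcp_rot: [[0.991, 0.13, 0.009], [0.13, -0.991, -0.0], [0.009, 0.002, -1.0]]
force: [0.2, 0.3, 0.0]
opening: 0.38
grasp_force: 0.0
```

Request:
{"name": "play_rows", "arguments": {"moves": [[[0,0,0,0,0,0],[0,0,0,0,0,0],[0,0,0,0,0,0]]]}}

```text
time_s: 31.35
position: [0.6455, 0.0875, 0.2286]
tcp_rot: [[0.991, 0.132, -0.0], [0.132, -0.991, -0.001], [-0.0, 0.001, -1.0]]
force: [0.1, -0.2, 0.1]
opening: 0.383
grasp_force: 0.0
```

Run:
```python
from h import *
s=bot.read_state();print(s["position"],s["tcp_rot"])
p=cap("wrist","w11")
for q,z in dict(well=.006,lid=.01).items():
  for d in bot.pinpoint(p,q): print(q,np.round(d["centre"]),round(d["confidence"],2),onz(p,d["centre"],z))
o=[]
for n,c in W.items():
    try: print(n,angles(p,c))
    except Exception as e: print(n,e)
    im=[]
    for z in(.05,.043):
        r=rect(p,c,z)
        for rad in(40,52): cv2.circle(r,(130,130),int(rad*260/120),(0,255,255),1)
        im.append(r)
    o.append(np.vstack(im))
cv2.imwrite("pics/rect2.png",np.hstack(o))
```

```text
[0.6455 0.0875 0.2286] [[ 0.9913  0.132  -0.0004]
 [ 0.132  -0.9913 -0.0006]
 [-0.0004  0.0005 -1.    ]]
well [189. 198.] 0.85 [0.6372 0.2172 0.006 ]
well [ 21. 314.] 0.74 [0.4854 0.3938 0.006 ]
well [312. 205.] 0.73 [0.6467 0.0934 0.006 ]
well [441. 205.] 0.64 [ 0.6636 -0.0348  0.006 ]
lid [326. 371.] 0.93 [0.4602 0.0544 0.01  ]
L {'ptr': (np.float64(7.507469747252979), np.float64(0.11373030762483217), array([13.4514,  0.0267]), np.float64(103.10059171597631)), 'mark': (np.int64(8), np.float64(235.01117318435755), np.float64(148.46153846153845)), 'markc': np.float64(7.669339324228456)}
M {'ptr': (np.float64(95.89090644966473), np.float64(-176.942817415744), array([-20.914,  -1.117]), np.float64(184.04733727810645)), 'mark': (np.int64(38), np.float64(122.91111111111111), np.float64(74.18539325842697)), 'markc': np.float64(38.33851822574539)}
R {'ptr': (np.float64(-23.70966892502451), np.float64(-28.51385399836719), array([11.8975, -6.4636]), np.float64(96.92307692307689)), 'mark': (np.int64(-24), np.float64(237.91573033707866), np.float64(148.6723163841808)), 'markc': np.float64(-23.61310701719939)}
```

View pics/rect2.png

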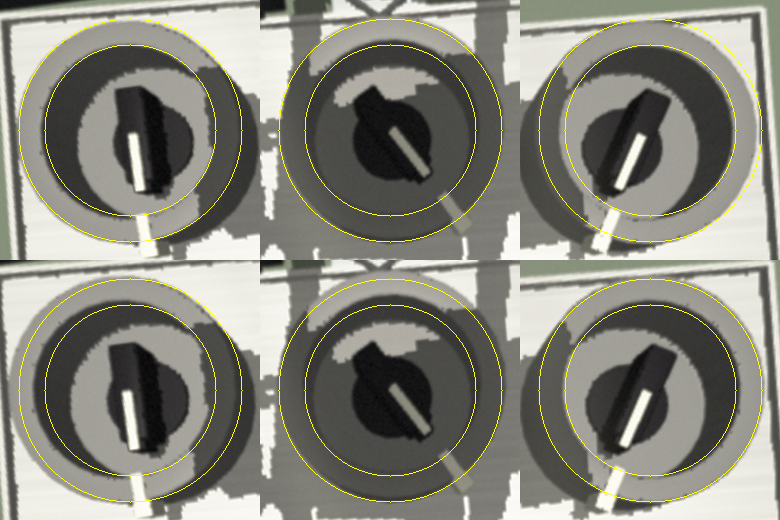

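Pointers line up with the marks: L 7.5°/7.7°, R −23.7°/−23.6°, and M visibly on its mark. Now the switch box.

Request:
{"name": "play_rows", "arguments": {"moves": [[[-18,36,-8,0,0,0],[-18,36,-8,0,0,0],[-18,36,-8,0,0,0],[-18,36,-8,0,0,0],[-18,36,-8,0,0,0]]]}}

```text
time_s: 32.0
position: [0.5794, -0.1046, 0.2685]
tcp_rot: [[0.991, 0.131, -0.0], [0.131, -0.991, 0.0], [-0.0, -0.0, -1.0]]
force: [-0.2, 0.4, -0.6]
opening: 0.38
grasp_force: 0.0
```

Request:
{"name": "play_rows", "arguments": {"moves": [[[-18,36,-8,0,0,0],[-18,36,-8,0,0,0],[-18,36,-8,0,0,0],[-18,36,-8,0,0,0],[-18,36,-8,0,0,0]]]}}

```text
time_s: 32.5
position: [0.5136, -0.2949, 0.3086]
tcp_rot: [[0.991, 0.131, -0.0], [0.131, -0.991, 0.0], [-0.0, -0.0, -1.0]]
force: [-0.4, -0.6, 0.3]
opening: 0.38
grasp_force: 0.0
```

Request:
{"name": "play_rows", "arguments": {"moves": [[[-18,36,0,0,0,0],[-16,37,0,0,0,0],[0,0,0,0,0,-0.142],[0,0,0,0,0,-0.142],[0,0,0,0,0,-0.142]]]}}

```text
time_s: 33.0
position: [0.4897, -0.3709, 0.3079]
tcp_rot: [[0.846, 0.532, -0.001], [0.532, -0.846, 0.001], [-0.0, -0.001, -1.0]]
force: [-0.3, 0.4, -0.7]
opening: 0.38
grasp_force: 0.0
```

Request:
{"name": "play_rows", "arguments": {"moves": [[[0,0,0,0,0,-0.142],[0,0,0,0,0,-0.142],[0,0,0,0,0,-0.142],[0,0,0,0,0,-0.142],[0,0,0,0,0,-0.142]]], "fingers": -0.4}}

```text
time_s: 33.5
position: [0.49, -0.3702, 0.3081]
tcp_rot: [[0.294, 0.956, -0.001], [0.956, -0.294, 0.001], [0.0, -0.001, -1.0]]
force: [-0.0, -0.2, 0.0]
opening: 0.301
grasp_force: 0.0
```

Request:
{"name": "play_rows", "arguments": {"moves": [[[0,0,0,0,0,-0.142],[0,0,0,0,0,0],[0,0,0,0,0,0],[0,0,0,0,0,0]]]}}

```text
time_s: 33.9
position: [0.4906, -0.3696, 0.3084]
tcp_rot: [[0.162, 0.987, -0.0], [0.987, -0.162, 0.0], [0.0, -0.0, -1.0]]
force: [-0.6, -0.3, -0.8]
opening: 0.299
grasp_force: 0.0
```

Run:
```python
from h import *
s=bot.read_state();print(s["position"],s["tcp_rot"],s["opening"],s["joint_positions"])
p=cap("wrist","w12");t=cap("top");c=cap("scene")
for n,pp in(("w",p),("t",t),("s",c)):
 for q,z in dict(switch_box=0,guard_hinge=.084,guard_bar=.086,master_tip=.0744).items():
  for d in bot.pinpoint(pp,q)[:2]: print(n,q,np.round(d["centre"],1),round(d["confidence"],2),onz(pp,d["centre"],z))
```

```text
[ 0.4906 -0.3696  0.3084] [[ 0.1621  0.9868 -0.0002]
 [ 0.9868 -0.1621  0.0001]
 [ 0.0001 -0.0002 -1.    ]] 0.2992390421609668 [-47.4084  25.3626  78.674   -0.001   75.9757 -38.0818]
w switch_box [316.4 187.8] 0.73 [ 0.4886 -0.3635  0.    ]
w guard_hinge [390.3 193.5] 0.83 [ 0.5634 -0.3689  0.084 ]
w guard_bar [253.  203.5] 0.9 [ 0.4259 -0.3563  0.086 ]
t switch_box [454.  264.4] 0.55 [ 0.4872 -0.3598  0.    ]
t guard_hinge [465.4 231.4] 0.57 [ 0.5644 -0.3675  0.084 ]
t guard_bar [460.8 286.9] 0.74 [ 0.4258 -0.3539  0.086 ]
s switch_box [163.9 315.8] 0.91 [ 0.4797 -0.3607 -0.    ]
s switch_box [150.2 269.1] 0.35 [ 0.2977 -0.3318  0.    ]
s guard_bar [150.7 268.3] 0.81 [ 0.4233 -0.3551  0.086 ]
s guard_bar [352.5 241.9] 0.31 [0.5717 0.0521 0.086 ]
```

View pics/w12.png

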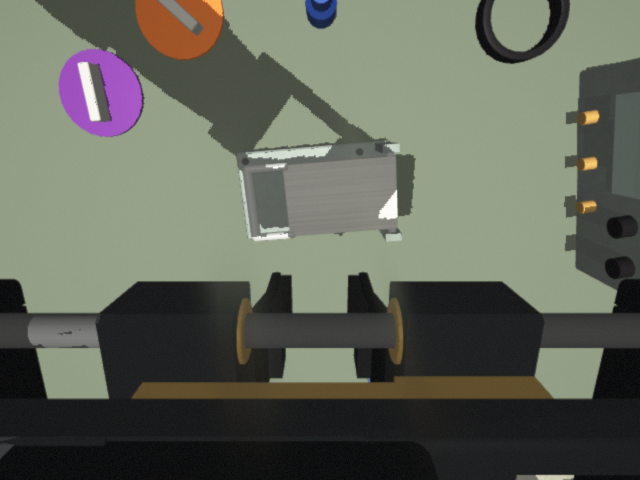

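The wrist view shows the shut guard with its bail bar at (251,198), hinge end at (392,190), box yaw ≈ −6°. Bar is at (0.4255, −0.356) and hinge at (0.5645, −0.370). I'll go down to the bar.

Request:
{"name": "play_rows", "arguments": {"moves": [[[0,0,0,0,0,-0.058],[3,-33,30,0,0,0],[4,-33,40,0,0,0],[0,0,40,0,0,0],[0,0,40,0,0,0]]]}}

```text
time_s: 35.15
position: [0.4265, -0.3559, 0.1595]
tcp_rot: [[0.103, 0.995, 0.001], [0.995, -0.103, -0.001], [-0.001, 0.001, -1.0]]
force: [1.3, -0.5, 0.0]
opening: 0.302
grasp_force: 0.0
```

Request:
{"name": "play_rows", "arguments": {"moves": [[[0,0,20,0,0,0],[0,0,0,0,0,0],[0,0,0,0,0,0],[0,0,0,0,0,0]]]}}

```text
time_s: 35.55
position: [0.4281, -0.3569, 0.1416]
tcp_rot: [[0.102, 0.995, 0.002], [0.995, -0.102, -0.003], [-0.002, 0.002, -1.0]]
force: [0.5, 0.2, 0.6]
opening: 0.296
grasp_force: 0.0
```

Run:
```python
from h import *
p=cap("wrist","w13")
for d in bot.pinpoint(p,"guard_bar")[:2]: print(np.round(d["centre"],1),round(d["confidence"],2),onz(p,d["centre"],.086))
go([.4255,-.356,.086],-6)
```

```text
[311.9 259.8] 0.88 [ 0.4246 -0.3551  0.086 ]
yaw cur -5.8: tool-z turn 0.0029 rad
 shift after turn (mm): [ 0.5 -2.6 55.7] before turn: [ 0.6 -2.7 55.7] j6 -45.464499812222044
```

Request:
{"name": "play_rows", "arguments": {"moves": [[[1,-3,15,0,0,0],[0,0,15,0,0,0],[0,0,15,0,0,0],[0,0,8,0,0,0],[0,0,0,0,0,0]]]}}

```text
time_s: 36.15
position: [0.4242, -0.3544, 0.0868]
tcp_rot: [[0.102, 0.995, -0.0], [0.995, -0.102, 0.001], [0.0, -0.001, -1.0]]
force: [-0.4, -0.0, 0.1]
opening: 0.3
grasp_force: 0.0
```

Request:
{"name": "play_rows", "arguments": {"moves": [[[0,0,0,0,0,0],[0,0,0,0,0,0],[0,0,0,0,0,0],[0,0,0,0,0,0],[0,0,0,0,0,0]]], "fingers": -1}}

```text
time_s: 36.65
position: [0.4238, -0.3548, 0.0877]
tcp_rot: [[0.101, 0.995, -0.001], [0.995, -0.101, -0.001], [-0.001, -0.001, -1.0]]
force: [-4.1, 0.0, 5.6]
opening: 0.105
grasp_force: 30.0
```

Run:
```python
from h import *
s=bot.read_state();print(s["position"],s["opening"],s["grasp_force"],s["force"])
```

```text
[ 0.4238 -0.3548  0.0877] 0.10458110963636619 30.033514201641083 [-4.1135  0.0294  5.5825]
```

Request:
{"name": "play_rows", "arguments": {"moves": [[[0,0.7,-12,0,0,0],[0,3.7,-20.7,0,0,0],[0,6.7,-19.9,0,0,0],[0,9.6,-18.7,0,0,0],[0,0,0,0,0,0]]]}}

```text
time_s: 37.15
position: [0.4443, -0.3565, 0.161]
tcp_rot: [[0.1, 0.995, -0.002], [0.995, -0.1, -0.001], [-0.001, -0.002, -1.0]]
force: [-6.4, -1.1, 1.7]
opening: 0.104
grasp_force: 30.0
```

Request:
{"name": "play_rows", "arguments": {"moves": [[[0,12.3,-17,0,0,0],[0,14.7,-15,0,0,0],[0,16.8,-12.6,0,0,0],[0,18.5,-10,0,0,0],[0,0,0,0,0,0]]]}}

```text
time_s: 37.65
position: [0.5081, -0.3621, 0.2166]
tcp_rot: [[0.1, 0.995, 0.001], [0.995, -0.1, 0.0], [0.0, 0.001, -1.0]]
force: [-6.4, 2.6, 11.1]
opening: 0.101
grasp_force: 30.1
```

Run:
```python
from h import *
s=bot.read_state();print(s["position"],s["opening"],s["grasp_force"],s["force"])
H=np.array([.5642,-.3701,.084]);d=s["position"]-H;u=np.array([.9945,-.1045,0]);print(np.linalg.norm([d@u,d[2]]),np.arctan2(d[2],-d@u))
```

```text
[ 0.5081 -0.3621  0.2166] 0.10052018171635796 30.062642097473145 [-6.4023  2.6261 11.1297]
0.1441629337877767 1.166860677538348
```

Request:
{"name": "play_rows", "arguments": {"moves": [[[0,19.7,-7.1,0,0,0],[0,20.6,-4.1,0,0,0],[0,21,-1,0,0,0],[0,20.9,2.2,0,0,0],[0,0,0,0,0,0]]]}}

```text
time_s: 38.15
position: [0.5918, -0.3697, 0.2242]
tcp_rot: [[0.1, 0.995, 0.004], [0.995, -0.1, 0.002], [0.002, 0.004, -1.0]]
force: [2.2, 3.7, 6.0]
opening: 0.103
grasp_force: 29.9
```

Request:
{"name": "play_rows", "arguments": {"moves": [[[0,20.3,5.3,0,0,0],[0,15,6.5,0,0,0],[0,0,0,0,0,0],[0,0,0,0,0,0]]]}}

```text
time_s: 38.55
position: [0.625, -0.3731, 0.2121]
tcp_rot: [[0.101, 0.995, 0.003], [0.995, -0.101, 0.002], [0.003, 0.003, -1.0]]
force: [2.0, 5.8, 4.0]
opening: 0.107
grasp_force: 30.0
```

Run:
```python
from h import *
s=bot.read_state();print(s["position"],s["opening"],s["grasp_force"],s["force"])
H=np.array([.5642,-.3701,.084]);d=s["position"]-H;u=np.array([.9945,-.1045,0]);print(np.linalg.norm([d@u,d[2]]),np.arctan2(d[2],-d@u))
p=cap("wrist","w14");c=cap("scene","s14")
for pp in(p,c):
 for q in("guard_bar","master_tip"):
  for d in bot.pinpoint(pp,q)[:2]: print(q,np.round(d["centre"],1),round(d["confidence"],2),"exp",proj(pp,s["position"]))
```

```text
[ 0.625  -0.3731  0.2121] 0.10723266330392688 30.02213180065155 [1.9936 5.7853 3.9539]
0.14183038278841154 2.013642945974034
guard_bar [318.  301.4] 0.9 exp [318.3123 305.8686]
master_tip [162.9 210.4] 0.83 exp [318.3123 305.8686]
guard_bar [163.4 270.3] 0.77 exp [164.2407 268.6104]
master_tip [164.3 315.7] 0.24 exp [164.2407 268.6104]
```

Request:
{"name": "play_rows", "arguments": {"moves": [[[0,7,3.5,0,0,0],[0,0,0,0,0,0]]]}}

```text
time_s: 39.05
position: [0.6315, -0.3737, 0.2086]
tcp_rot: [[0.101, 0.995, 0.002], [0.995, -0.101, 0.003], [0.003, 0.002, -1.0]]
force: [1.7, 5.0, 4.2]
opening: 0.108
grasp_force: 30.1
```

Request:
{"name": "play_rows", "arguments": {"moves": [[[0,0,0,0,0,0],[0,0,0,0,0,0],[0,0,0,0,0,0],[0,0,0,0,0,0],[0,0,-20,0,0,0]]], "fingers": -0.4}}

```text
time_s: 39.55
position: [0.6285, -0.3749, 0.2241]
tcp_rot: [[0.103, 0.995, -0.006], [0.995, -0.103, 0.005], [0.004, -0.007, -1.0]]
force: [-0.9, -0.1, 0.1]
opening: 0.293
grasp_force: 0.0
```

Request:
{"name": "play_rows", "arguments": {"moves": [[[0,0,-30,0,0,0],[0,-40,-20,0,0,0],[0,-40,0,0,0,-0.1],[0,0,0,0,0,-0.14],[0,0,0,0,0,-0.14]]]}}

```text
time_s: 40.05
position: [0.5493, -0.3677, 0.278]
tcp_rot: [[-0.278, 0.96, -0.001], [0.96, 0.278, -0.0], [0.0, -0.001, -1.0]]
force: [-0.2, 0.2, 0.1]
opening: 0.299
grasp_force: 0.0
```

Run:
```python
from h import *
s=bot.read_state();print(s["position"],s["tcp_rot"],s["joint_positions"])
p=cap("wrist","w15");c=cap("scene","s15");t=cap("top","t15")
for pp in(p,c,t):
 for q,z in(("guard_bar",.205),("master_tip",.0744)):
  for d in bot.pinpoint(pp,q)[:2]: print(q,np.round(d["centre"],1),round(d["confidence"],2),onz(pp,d["centre"],z))
u=np.array([.9945,-.1045,0]);v=np.array([.1045,.9945,0]);H=np.array([.5642,-.3701,.084])
P=H-.06*u;P[2]=.042;print("exp tip off",P+.0157*v+[0,0,.0324])
```

```text
[ 0.5493 -0.3677  0.278 ] [[-0.2783  0.9605 -0.0007]
 [ 0.9605  0.2783 -0.0001]
 [ 0.0001 -0.0007 -1.    ]] [-43.4512  30.8672  73.7765  -0.0302  75.3825 -59.6023]
master_tip [347.   10.1] 0.69 [ 0.5243 -0.1981  0.0744]
master_tip [281.  177.3] 0.5 [ 0.5063 -0.348   0.0744]
guard_bar [166.3 277.3] 0.59 [ 0.6412 -0.3763  0.205 ]
guard_bar [443.7 212.4] 0.28 [0.7345 0.1586 0.205 ]
guard_bar [483.2 194.8] 0.78 [ 0.6345 -0.3759  0.205 ]
guard_bar [156.3 198.8] 0.26 [0.6109 0.3733 0.205 ]
master_tip [457.  256.3] 0.53 [ 0.5024 -0.3483  0.0744]
exp tip off [ 0.5062 -0.3482  0.0744]
```

The guard rests back at its stop, and the toggle tip is at (0.506, −0.348), as expected. Now I'll turn, close the fingers and go down beside the toggle.

Request:
{"name": "play_rows", "arguments": {"moves": [[[0,0,0,0,0,-0.132],[0,0,0,0,0,-0.132],[0,0,0,0,0,-0.132],[0,0,0,0,0,-0.132],[0,0,0,0,0,-0.132]]], "fingers": -1}}

```text
time_s: 41.0
position: [0.5513, -0.3675, 0.2775]
tcp_rot: [[-0.809, 0.587, -0.0], [0.587, 0.809, 0.0], [0.0, -0.0, -1.0]]
force: [-0.1, 0.3, 0.2]
opening: 0.016
grasp_force: 0.0
```

Request:
{"name": "play_rows", "arguments": {"moves": [[[0,0,0,0,0,-0.132],[0,0,0,0,0,-0.132],[0,0,0,0,0,-0.132],[0,0,0,0,0,-0.129],[0,0,0,0,0,0]]]}}

```text
time_s: 41.5
position: [0.5513, -0.3675, 0.2775]
tcp_rot: [[-0.994, 0.108, -0.0], [0.108, 0.994, 0.0], [0.0, 0.0, -1.0]]
force: [0.5, -0.2, -0.2]
opening: 0.004
grasp_force: 0.0
```

Request:
{"name": "play_rows", "arguments": {"moves": [[[22,24,0,0,0,0],[23,23,30,0,0,0],[0,0,40,0,0,0],[0,0,40,0,0,0],[0,0,40,0,0,0]]]}}

```text
time_s: 42.0
position: [0.5118, -0.316, 0.127]
tcp_rot: [[-0.994, 0.111, 0.001], [0.111, 0.994, -0.001], [-0.002, -0.001, -1.0]]
force: [0.1, -1.6, -1.0]
opening: 0.005
grasp_force: 0.0
```

Request:
{"name": "play_rows", "arguments": {"moves": [[[0,0,0,0,0,0],[0,0,0,0,0,0],[0,0,0,0,0,0]]]}}

```text
time_s: 42.3
position: [0.5129, -0.3172, 0.1299]
tcp_rot: [[-0.994, 0.109, 0.003], [0.109, 0.994, -0.003], [-0.004, -0.003, -1.0]]
force: [-0.5, -0.4, 0.7]
opening: 0.004
grasp_force: 0.0
```

Run:
```python
from h import *
s=bot.read_state();print(s["position"],s["opening"],s["force"]);go([.5095,-.316,.069],84)
p=cap("wrist","w16")
for q,z in(("master_tip",.0744),):
  for d in bot.pinpoint(p,q)[:2]: print(q,np.round(d["centre"],1),round(d["confidence"],2),onz(p,d["centre"],z))
```

```text
[ 0.5129 -0.3172  0.1299] 0.0035162972624783817 [-0.5088 -0.3591  0.7122]
yaw cur 83.8: tool-z turn -0.0040 rad
 shift after turn (mm): [ 3.5  0.9 60.9] before turn: [ 3.7  1.  60.8] j6 -126.11023637594903
master_tip [269.5 256.3] 0.94 [ 0.5059 -0.3461  0.0744]
```

Request:
{"name": "play_rows", "arguments": {"moves": [[[3,2,20,0,0,0],[0,0,20,0,0,0],[0,0,20,0,0,0],[0,0,0,0,0,0],[0,0,0,0,0,0]]]}}

```text
time_s: 42.9
position: [0.5093, -0.3142, 0.0689]
tcp_rot: [[-0.994, 0.108, 0.001], [0.108, 0.994, -0.001], [-0.001, -0.001, -1.0]]
force: [-0.0, -0.0, 1.1]
opening: 0.003
grasp_force: 0.0
```

Request:
{"name": "play_rows", "arguments": {"moves": [[[0,-8,0,0,0,0],[0,-8,0,0,0,0],[0,-8,0,0,0,0],[0,-8,0,0,0,0],[0,0,0,0,0,0]]]}}

```text
time_s: 43.4
position: [0.5054, -0.3476, 0.068]
tcp_rot: [[-0.994, 0.109, 0.001], [0.109, 0.994, -0.002], [-0.001, -0.002, -1.0]]
force: [-0.2, 0.3, 0.8]
opening: 0.009
grasp_force: 0.0
```

Request:
{"name": "play_rows", "arguments": {"moves": [[[0,-6,0,0,0,0],[0,-4,0,0,0,0],[0,0,0,0,0,0],[0,0,0,0,0,0]]]}}

```text
time_s: 43.8
position: [0.504, -0.355, 0.0674]
tcp_rot: [[-0.994, 0.107, -0.001], [0.107, 0.994, 0.001], [0.001, 0.001, -1.0]]
force: [-0.4, 2.3, 2.1]
opening: 0.008
grasp_force: 1.6
```

Run:
```python
from h import *
s=bot.read_state();print(s["position"],s["force"]);print("off v",(s["position"]-[.5045,-.3638,0])@[.1045,.9945,0])
p=cap("wrist","w17");c=cap("scene")
for pp in(p,c):
  for d in bot.pinpoint(pp,"master_tip")[:2]: print(np.round(d["centre"],1),round(d["confidence"],2),onz(pp,d["centre"],.0744))
```

```text
[ 0.504  -0.355   0.0674] [-0.4324  2.3488  2.0955]
off v 0.008688643142542555
[493.9 235.4] 0.58 [0.7114 0.3443 0.0744]
```

Request:
{"name": "play_rows", "arguments": {"moves": [[[0,-3,0,0,0,0],[0,0,0,0,0,0],[0,0,0,0,0,0]]]}}

```text
time_s: 44.3
position: [0.5037, -0.3557, 0.0673]
tcp_rot: [[-0.994, 0.108, -0.001], [0.108, 0.994, 0.005], [0.002, 0.005, -1.0]]
force: [1.7, 7.8, 2.6]
opening: 0.005
grasp_force: 4.3
```

Request:
{"name": "play_rows", "arguments": {"moves": [[[0,-3,0,0,0,0],[0,0,0,0,0,0],[0,0,0,0,0,0]]]}}

```text
time_s: 44.6
position: [0.5036, -0.3563, 0.0673]
tcp_rot: [[-0.994, 0.109, -0.001], [0.109, 0.994, 0.009], [0.002, 0.009, -1.0]]
force: [3.9, 13.1, 4.5]
opening: 0.007
grasp_force: 7.0
```

Request:
{"name": "play_rows", "arguments": {"moves": [[[0,-2,0,0,0,0],[0,0,0,0,0,0],[0,0,0,0,0,0]]]}}

```text
time_s: 44.9
position: [0.5034, -0.3566, 0.0672]
tcp_rot: [[-0.994, 0.109, -0.002], [0.109, 0.994, 0.012], [0.003, 0.012, -1.0]]
force: [5.4, 16.3, 5.0]
opening: 0.005
grasp_force: 8.7
```

The toggle is against its stop. I'll back off and look.

Request:
{"name": "play_rows", "arguments": {"moves": [[[0,15,0,0,0,0],[0,20,0,0,0,0],[0,10,-20,0,0,0],[0,0,-40,0,0,0],[0,0,0,0,0,0]]]}}

```text
time_s: 45.4
position: [0.511, -0.3206, 0.1323]
tcp_rot: [[-0.994, 0.106, 0.008], [0.106, 0.994, -0.008], [-0.008, -0.007, -1.0]]
force: [0.3, -1.3, -0.3]
opening: 0.0
grasp_force: 0.0
```

Request:
{"name": "play_rows", "arguments": {"moves": [[[0,0,-40,0,0,0],[0,0,-40,0,0,0],[20,-30,-40,0,0,0],[0,0,-30,0,0,0],[0,0,0,0,0,0]]]}}

```text
time_s: 45.9
position: [0.4882, -0.3472, 0.2796]
tcp_rot: [[-0.994, 0.109, 0.007], [0.109, 0.994, -0.009], [-0.008, -0.008, -1.0]]
force: [0.1, -1.0, -0.3]
opening: 0.008
grasp_force: 0.0
```

Request:
{"name": "play_rows", "arguments": {"moves": [[[0,0,0,0,0,0],[0,0,0,0,0,0]]]}}

```text
time_s: 46.1
position: [0.486, -0.3433, 0.273]
tcp_rot: [[-0.994, 0.107, -0.002], [0.107, 0.994, 0.002], [0.003, 0.002, -1.0]]
force: [-0.3, -0.3, -1.5]
opening: 0.003
grasp_force: 0.0
```

Run:
```python
from h import *
s=bot.read_state();print(s["position"],s["tcp_rot"])
p=cap("wrist","w18");c=cap("scene");t=cap("top")
for pp in(p,c,t):
 for q,z in(("guard_bar",.205),("master_tip",.0744)):
  for d in bot.pinpoint(pp,q)[:2]: print(q,np.round(d["centre"],1),round(d["confidence"],2),onz(pp,d["centre"],z))
print("exp on",np.array([.5045,-.3638])-.0157*np.array([.1045,.9945]))
go([.6365,-.3765,.28],-6)
for d in bot.pinpoint(t,"lid"): print("lid",np.round(d["centre"],1),onz(t,d["centre"],.005))
```

```text
[ 0.486  -0.3433  0.273 ] [[-0.9942  0.1073 -0.0024]
 [ 0.1073  0.9942  0.0021]
 [ 0.0027  0.0019 -1.    ]]
master_tip [286.3 231.7] 0.66 [ 0.5019 -0.3774  0.0744]
master_tip [535.7 396.4] 0.38 [ 0.7162 -0.1304  0.0744]
guard_bar [167.9 272. ] 0.61 [ 0.6278 -0.3689  0.205 ]
guard_bar [480.3 197.7] 0.59 [ 0.6276 -0.3691  0.205 ]
master_tip [467.9 258.8] 0.38 [ 0.4966 -0.3757  0.0744]
exp on [ 0.5029 -0.3794]
yaw cur 83.8: tool-z turn 1.5679 rad
 shift after turn (mm): [-16.4 152.3  -5.6] before turn: [-152.4  -16.    -5.6] j6 -129.83120337085973
lid [290.6 275.1] [0.4515 0.0691 0.005 ]
lid [373.3 308.6] [ 0.3683 -0.1472  0.005 ]
lid [215.  333.4] [0.2983 0.2604 0.005 ]
lid [224.9 279.4] [0.4375 0.2395 0.005 ]
lid [166.4 262.2] [0.4796 0.3929 0.005 ]
```

The toggle is over to the other side: its tip is at (0.502, −0.377), expected (0.503, −0.379). Now I'll regrip the bar and swing the guard back.

Request:
{"name": "play_rows", "arguments": {"moves": [[[0,0,0,0,0,0.1425],[0,0,0,0,0,0.1425],[0,0,0,0,0,0.1425],[0,0,0,0,0,0.1425],[0,0,0,0,0,0.1425]]], "fingers": -0.4}}

```text
time_s: 47.1
position: [0.4867, -0.3444, 0.2748]
tcp_rot: [[-0.678, 0.735, 0.0], [0.735, 0.678, -0.0], [-0.0, -0.0, -1.0]]
force: [0.3, 0.4, 0.6]
opening: 0.284
grasp_force: 0.0
```

Request:
{"name": "play_rows", "arguments": {"moves": [[[0,0,0,0,0,0.1425],[0,0,0,0,0,0.1425],[0,0,0,0,0,0.1425],[0,0,0,0,0,0.1425],[0,0,0,0,0,0.1425]]]}}

```text
time_s: 47.6
position: [0.4867, -0.3443, 0.2748]
tcp_rot: [[-0.032, 0.999, 0.0], [0.999, 0.032, -0.0], [-0.0, 0.0, -1.0]]
force: [1.7, -0.2, -0.2]
opening: 0.298
grasp_force: 0.0
```

Request:
{"name": "play_rows", "arguments": {"moves": [[[0,0,0,0,0,0.1425],[-4,38,0,0,0,0],[-4,38,0,0,0,0],[-4,38,0,0,0,0],[-5,38,0,0,0,0]]]}}

```text
time_s: 48.1
position: [0.6374, -0.3772, 0.2749]
tcp_rot: [[0.104, 0.995, 0.0], [0.995, -0.104, -0.0], [-0.0, 0.0, -1.0]]
force: [0.0, -0.6, -0.2]
opening: 0.301
grasp_force: 0.0
```

Request:
{"name": "play_rows", "arguments": {"moves": [[[0,0,0,0,0,0],[0,0,0,0,0,0],[0,0,0,0,0,0]]]}}

```text
time_s: 48.4
position: [0.635, -0.3767, 0.2745]
tcp_rot: [[0.105, 0.995, -0.001], [0.995, -0.105, 0.001], [0.001, -0.002, -1.0]]
force: [-0.7, -0.5, 0.4]
opening: 0.301
grasp_force: 0.0
```

Run:
```python
from h import *
s=bot.read_state();print(s["position"],s["opening"]);go([.6355,-.376,.205],-6)
p=cap("wrist","w19")
for q,z in(("guard_bar",.205),("master_tip",.0744)):
  for d in bot.pinpoint(p,q)[:2]: print(q,np.round(d["centre"],1),round(d["confidence"],2),onz(p,d["centre"],z))
```

```text
[ 0.635  -0.3767  0.2745] 0.3005527048289601
yaw cur -6.0: tool-z turn -0.0000 rad
 shift after turn (mm): [ 0.8  0.4 69.5] before turn: [ 0.7  0.5 69.5] j6 -33.31501601820505
guard_bar [320.9 244.9] 0.56 [ 0.637  -0.3706  0.205 ]
master_tip [185.7 226.8] 0.88 [ 0.5059 -0.3791  0.0744]
```

Request:
{"name": "play_rows", "arguments": {"moves": [[[0,0,20,0,0,0],[0,0,20,0,0,0],[0,0,20,0,0,0],[0,0,9,0,0,0],[0,0,0,0,0,0]]]}}

```text
time_s: 49.05
position: [0.6349, -0.3766, 0.2044]
tcp_rot: [[0.105, 0.994, -0.003], [0.994, -0.105, 0.002], [0.002, -0.003, -1.0]]
force: [0.4, 0.6, 0.5]
opening: 0.302
grasp_force: 0.0
```

Request:
{"name": "play_rows", "arguments": {"moves": [[[0,0,0,0,0,0],[0,0,0,0,0,0],[0,0,0,0,0,0],[0,0,0,0,0,0],[0,0,0,0,0,0]]], "fingers": -1}}

```text
time_s: 49.55
position: [0.6352, -0.3775, 0.2072]
tcp_rot: [[0.104, 0.995, -0.002], [0.995, -0.104, -0.001], [-0.001, -0.001, -1.0]]
force: [-4.4, 0.8, 5.6]
opening: 0.102
grasp_force: 30.0
```

Request:
{"name": "play_rows", "arguments": {"moves": [[[0,0,0,0,0,0],[0,-12.5,-6.2,0,0,0],[0,-12.9,-5.4,0,0,0],[0,0,0,0,0,0]]]}}

```text
time_s: 49.95
position: [0.6111, -0.3754, 0.2194]
tcp_rot: [[0.105, 0.994, 0.004], [0.994, -0.105, -0.003], [-0.002, 0.005, -1.0]]
force: [1.9, -1.7, 2.2]
opening: 0.102
grasp_force: 30.0
```

Request:
{"name": "play_rows", "arguments": {"moves": [[[0,-20.3,-5.3,0,0,0],[0,-20.9,-2.2,0,0,0],[0,-21,1,0,0,0],[0,-20.6,4.1,0,0,0],[0,0,0,0,0,0]]]}}

```text
time_s: 50.45
position: [0.5265, -0.3675, 0.2212]
tcp_rot: [[0.105, 0.994, -0.001], [0.994, -0.105, -0.004], [-0.004, -0.0, -1.0]]
force: [-2.3, -2.4, 6.9]
opening: 0.099
grasp_force: 30.1
```

Request:
{"name": "play_rows", "arguments": {"moves": [[[0,-19.7,7.1,0,0,0],[0,-18.5,10,0,0,0],[0,-16.8,12.6,0,0,0],[0,-14.7,15,0,0,0],[0,0,0,0,0,0]]]}}

```text
time_s: 50.95
position: [0.4569, -0.3614, 0.1744]
tcp_rot: [[0.104, 0.995, -0.002], [0.995, -0.104, -0.005], [-0.005, -0.002, -1.0]]
force: [-4.1, -6.6, 3.2]
opening: 0.101
grasp_force: 30.0
```

Request:
{"name": "play_rows", "arguments": {"moves": [[[0,-12.3,17,0,0,0],[0,-9.6,18.7,0,0,0],[0,-6.7,19.9,0,0,0],[0,-2.7,14,0,0,0],[0,0,0,0,0,0]]]}}

```text
time_s: 51.45
position: [0.4255, -0.3586, 0.1041]
tcp_rot: [[0.102, 0.995, -0.005], [0.995, -0.102, -0.004], [-0.005, -0.004, -1.0]]
force: [-10.5, -9.1, 1.5]
opening: 0.099
grasp_force: 30.1
```

Request:
{"name": "play_rows", "arguments": {"moves": [[[0,0,0,0,0,0],[0,0,0,0,0,0],[0,0,0,0,0,0],[0,0,0,0,0,0],[0,0,-20,0,0,0]]], "fingers": -0.4}}

```text
time_s: 51.95
position: [0.4272, -0.3533, 0.1236]
tcp_rot: [[0.104, 0.995, -0.003], [0.995, -0.104, 0.005], [0.004, -0.004, -1.0]]
force: [-1.1, 0.2, 0.4]
opening: 0.3
grasp_force: 0.0
```

Request:
{"name": "play_rows", "arguments": {"moves": [[[0,0,-40,0,0,0],[0,0,-40,0,0,0],[0,20,-40,0,0,0],[0,40,-40,0,0,0],[0,0,0,0,0,0]]]}}

```text
time_s: 52.45
position: [0.4894, -0.3637, 0.2876]
tcp_rot: [[0.102, 0.995, 0.013], [0.995, -0.102, -0.011], [-0.01, 0.014, -1.0]]
force: [-0.7, -0.7, 0.3]
opening: 0.301
grasp_force: 0.0
```

Request:
{"name": "play_rows", "arguments": {"moves": [[[0,0,0,0,0,0],[0,0,0,0,0,0],[0,0,0,0,0,0]]]}}

```text
time_s: 52.75
position: [0.4816, -0.3599, 0.2789]
tcp_rot: [[0.105, 0.995, -0.003], [0.995, -0.105, 0.003], [0.003, -0.004, -1.0]]
force: [-0.3, 0.9, 0.5]
opening: 0.297
grasp_force: 0.0
```

Run:
```python
from h import *
s=bot.read_state();print(s["time_s"],s["position"])
p=cap("wrist","w20");t=cap("top","t20");c=cap("scene","s20")
for n,pp in zip("wts",(p,t,c)):
 for q,z in(("guard_bar",.086),("master_tip",.0744),("lid",.005),("lid_tray",0),("well",.006)):
  for d in bot.pinpoint(pp,q): print(n,q,np.round(d["centre"],1),round(d["confidence"],2),onz(pp,d["centre"],z))
# black lid blobs via bright grip bars inside tray (top view)
im=t["image"][250:305,185:345].min(2);q=(im>150).astype(np.uint8)
n_,l,st,ce=cv2.connectedComponentsWithStats(q)
for i in range(1,n_):
    if st[i,4]>15: print("bar",st[i].tolist(),onz(t,ce[i]+[185,250],.032))
```

```text
52.75 [ 0.4816 -0.3599  0.2789]
w guard_bar [256.7 214.6] 0.79 [ 0.4233 -0.3555  0.086 ]
w guard_bar [326.5 197.4] 0.43 [ 0.4896 -0.3461  0.086 ]
w lid [192.9   5.9] 0.97 [ 0.3756 -0.1536  0.005 ]
w lid [102.   87.8] 0.6 [ 0.2651 -0.2191  0.005 ]
t guard_bar [461.6 289.4] 0.65 [ 0.4197 -0.3558  0.086 ]
t lid [225.8 276.5] 0.98 [0.445  0.2374 0.005 ]
t lid [215.2 335.6] 0.91 [0.2928 0.2597 0.005 ]
t lid [374.8 306.7] 0.75 [ 0.3733 -0.1511  0.005 ]
t lid [294.3 272.6] 0.71 [0.4582 0.0596 0.005 ]
t lid_tray [264.1 277.6] 0.66 [0.4441 0.1383 0.    ]
t well [234.6 203.9] 0.84 [0.6364 0.2204 0.006 ]
t well [279.5 204.7] 0.67 [0.6365 0.1022 0.006 ]
t well [328.2 196.6] 0.64 [ 0.6606 -0.026   0.006 ]
s guard_bar [151.2 269.1] 0.9 [ 0.4267 -0.3552  0.086 ]
s lid [356.5 198.9] 0.98 [0.292 0.256 0.005]
s lid [233.4 263.4] 0.81 [ 0.3908 -0.1616  0.005 ]
s lid [328.3 247.1] 0.74 [0.4549 0.0609 0.005 ]
s lid [383.1 222.8] 0.68 [0.4365 0.2402 0.005 ]
s lid [191.3 248.8] 0.6 [ 0.2766 -0.2218  0.005 ]
s lid_tray [353.6 243.5] 0.62 [0.4693 0.1256 0.    ]
s well [387.6 279.9] 0.84 [0.642  0.0996 0.006 ]
s well [427.1 263.7] 0.68 [0.6419 0.2137 0.006 ]
s well [345.4 308.1] 0.67 [ 0.6726 -0.0337  0.006 ]
bar [107, 13, 6, 23, 109] [0.4531 0.0593 0.032 ]
bar [36, 16, 7, 22, 102] [0.4442 0.2371 0.032 ]
```

Guard is shut: bar at (0.424, −0.3555), z 0.086. The lid at the near end of the tray has shifted about 25 mm since I placed it, so I'll check from near that it lies flat.

Request:
{"name": "play_rows", "arguments": {"moves": [[[45,-8,0,0,0,0],[45,-8,0,0,0,0],[45,-8,0,0,0,0],[45,-8,0,0,0,0],[45,-8,0,0,0,0]]]}}

```text
time_s: 54.15
position: [0.4665, -0.1315, 0.281]
tcp_rot: [[0.105, 0.994, 0.001], [0.994, -0.105, -0.0], [-0.0, 0.001, -1.0]]
force: [0.5, -0.3, -0.4]
opening: 0.299
grasp_force: 0.0
```

Request:
{"name": "play_rows", "arguments": {"moves": [[[45,-8,0,0,0,0],[45,-8,0,0,0,0],[45,-8,0,0,0,0],[45,-8,0,0,0,0],[0,0,0,0,0,0]]]}}

```text
time_s: 54.65
position: [0.4521, 0.0541, 0.281]
tcp_rot: [[0.097, 0.995, -0.001], [0.995, -0.097, 0.002], [0.002, -0.001, -1.0]]
force: [-0.2, 0.4, -0.0]
opening: 0.3
grasp_force: 0.0
```

Request:
{"name": "play_rows", "arguments": {"moves": [[[0,0,0,0,0,0],[0,0,0,0,0,0],[0,0,0,0,0,0]]]}}

```text
time_s: 54.95
position: [0.4541, 0.048, 0.2809]
tcp_rot: [[0.106, 0.994, 0.0], [0.994, -0.106, -0.0], [-0.0, 0.0, -1.0]]
force: [-0.4, -0.0, 0.1]
opening: 0.299
grasp_force: 0.0
```

```bash
cat > lidc.py <<'E'
from h import *
import pickle,sys
s=bot.read_state();print(s["time_s"],s["position"])
p=cap("wrist",sys.argv[1])
pickle.dump(p,open(sys.argv[1]+".pkl","wb"))
for q,z in(("lid",.005),("lid_tray",0)):
  for d in bot.silhouettes(p,q):
    m=d["pixels"].astype(np.uint8);c=max(cv2.findContours(m,0,1)[0],key=cv2.contourArea);r=cv2.minAreaRect(c)
    print(q,round(d["confidence"],2),m.sum(),np.round(r[0]),np.round(r[1]),r[2])
    if q=="lid":
        e=cv2.fitEllipse(c);W=np.array([onz(p,x[0],.010) for x in c]);(cc,rr)=cv2.minEnclosingCircle((W[:,:2]*1000).astype(np.float32));print("  circle@z.01",cc,rr,"x",W[:,0].min(),W[:,0].max(),"y",W[:,1].min(),W[:,1].max())
        g=p["image"].min(2);bb=(g>140)&(m>0);n,l,st,ce=cv2.connectedComponentsWithStats(bb.astype(np.uint8))
        for i in range(1,n):
            if st[i,4]>150:
                b=cv2.boxPoints(cv2.minAreaRect(np.argwhere(l==i)[:,::-1].astype(np.float32)));print("  bar",b.round(1).tolist(),[onz(p,x,.032)[:2].round(4).tolist() for x in b])
E
python3 lidc.py v1
```

```text
54.95 [0.4541 0.048  0.2809]
lid 0.83 5070 [292.  32.] [64. 94.] 90.0
  circle@z.01 (447.0235900878906, 234.77935791015625) 47.416011810302734 x 0.3996593480932493 0.4943104039265754 y 0.18828504169961205 0.2517947862290104
  bar [[257.5, 9.100000381469727], [317.5, -9.399999618530273], [321.5, 3.799999952316284], [261.5, 22.200000762939453]] [[0.4164, 0.2362], [0.4742, 0.2454], [0.4768, 0.2343], [0.4185, 0.2249]]
lid 0.83 836 [292. 366.] [27. 48.] 28.73979377746582
  circle@z.01 (393.11279296875, -165.06039428710938) 35.0925178527832 x 0.3640081691413173 0.42143310957007607 y -0.19006502822015056 -0.13842710029547936
lid 0.8 5324 [319. 187.] [82. 81.] 45.0
  circle@z.01 (455.7481384277344, 58.31605529785156) 46.624427795410156 x 0.40924676078320893 0.5019679767717175 y 0.012520335127328489 0.10479929870870427
lid 0.65 4838 [140.  31.] [62. 93.] 90.0
  circle@z.01 (297.6715393066406, 251.11538696289062) 46.68839645385742 x 0.25119379518776497 0.3442136127614403 y 0.20618245726860038 0.2675717622538879
  bar [[122.5999984741211, 0.10000000149011612], [134.0, -2.4000000953674316], [143.0, 37.79999923706055], [131.5, 40.29999923706055]] [[0.292, 0.257], [0.3031, 0.2579], [0.3035, 0.2237], [0.292, 0.2227]]
lid_tray 0.68 21902 [301. 140.] [291. 127.] 85.82142639160156
```

Request:
{"name": "play_rows", "arguments": {"moves": [[[-40,0,0,0,0,0],[-40,0,0,0,0,0],[-40,0,0,0,0,0],[0,0,0,0,0,0],[0,0,0,0,0,0]]]}}

```text
time_s: 55.6
position: [0.441, -0.0712, 0.2808]
tcp_rot: [[0.108, 0.994, -0.0], [0.994, -0.108, 0.001], [0.001, -0.0, -1.0]]
force: [1.0, 0.5, -0.1]
opening: 0.301
grasp_force: 0.0
```

Request:
{"name": "play_rows", "arguments": {"moves": [[[0,0,0,0,0,0],[0,0,0,0,0,0],[0,0,0,0,0,0]]]}}

```text
time_s: 55.9
position: [0.4412, -0.0691, 0.2808]
tcp_rot: [[0.103, 0.995, -0.0], [0.995, -0.103, 0.0], [0.0, -0.0, -1.0]]
force: [0.8, -1.0, -0.1]
opening: 0.302
grasp_force: 0.0
```

```bash
python3 lidc.py v2
python3 - <<'E'
from h import *
import pickle
E={}
for n in("v1","v2"):
    p=pickle.load(open(n+".pkl","rb"))
    P=[proj(p,[x,y,.025]) for x,y in((.425,.02),(.485,.02),(.485,.10),(.425,.10))]
    m=np.zeros((480,640),np.uint8);cv2.fillConvexPoly(m,np.int32(P),1)
    g=p["image"].min(2);t,_=cv2.threshold(g[m>0].reshape(-1,1),0,255,cv2.THRESH_OTSU)
    q=((g>t)&(m>0)).astype(np.uint8);k,l,st,ce=cv2.connectedComponentsWithStats(q);i=1+np.argmax(st[1:,4])
    b=cv2.boxPoints(cv2.minAreaRect(np.argwhere(l==i)[:,::-1].astype(np.float32)))
    b=b[np.argsort(b[:,0])];E[n]=(p,(b[0]+b[1])/2,(b[2]+b[3])/2);print(n,t,st[i],E[n][1:])
for j in(1,2): print(tri([(E[n][0],E[n][j]) for n in E]))
# tray wall profile at y=-.02 along x (z=.025)
p=E["v1"][0];xs=np.arange(.375,.525,.002)
print([(round(float(x),3),int(p["image"][tuple(np.int32(proj(p,[x,-.005,.025]).round())[::-1])].mean())) for x in xs if x<.4 or x>.49])
E
```

```text
55.9 [ 0.4412 -0.0691  0.2808]
lid 0.92 3521 [271. 265.] [68. 77.] 83.9909896850586
  circle@z.01 (375.3995361328125, -148.26651000976562) 46.94340896606445 x 0.3288247313735403 0.4217673012634182 y -0.18826354195474948 -0.10237362877416897
  bar [[245.39999389648438, 262.70001220703125], [252.3000030517578, 255.0], [274.3999938964844, 275.0], [267.6000061035156, 282.6000061035156]] [[0.3519, -0.1302], [0.3609, -0.122], [0.3823, -0.1482], [0.3733, -0.1567]]
lid 0.91 6873 [320.  74.] [91. 95.] 26.56505012512207
  circle@z.01 (455.73193359375, 57.29824447631836) 47.37314987182617 x 0.40914148541566053 0.502339585993646 y 0.010436526835062517 0.10432166234393168
  bar [[289.20001220703125, 68.5], [349.79998779296875, 64.5], [350.70001220703125, 77.69999694824219], [290.1000061035156, 81.69999694824219]] [[0.4259, 0.0649], [0.4852, 0.0624], [0.4851, 0.0504], [0.4253, 0.0528]]
lid_tray 0.79 14970 [311.  91.] [190. 127.] 86.72950744628906
lid_tray 0.72 6826 [320.  74.] [96. 89.] 90.0
v1 64.0 [291 183  56  16 728] (array([290.9533, 192.2529], dtype=float32), array([345.8638, 188.821 ], dtype=float32))
v2 169.0 [290  65  60  17 752] (array([289.933 ,  75.0159], dtype=float32), array([349.2707,  70.9702], dtype=float32))
[0.4253 0.0598 0.026 ]
[0.4846 0.0573 0.0268]
[(0.375, 137), (0.377, 140), (0.379, 140), (0.381, 139), (0.383, 139), (0.385, 139), (0.387, 132), (0.389, 103), (0.391, 96), (0.393, 51), (0.395, 43), (0.397, 73), (0.399, 105), (0.491, 109), (0.493, 108), (0.495, 108), (0.497, 108), (0.499, 108), (0.501, 73), (0.503, 53), (0.505, 61), (0.507, 78), (0.509, 136), (0.511, 137), (0.513, 139), (0.515, 138), (0.517, 137), (0.519, 138), (0.521, 137), (0.523, 139), (0.525, 138)]
```

Both ends of the bar are at the same height (26 mm and 27 mm), so the lid lies flat inside the tray. I'm handing the job in.

```bash
python3 -c "
from rig import bot
print(bot.hand_in())"
```

```text
the job is handed in; nothing more can be done
None
```

The job is handed in: both lids present lie flat in the parts tray with grip bars up, all three knobs are on their marks, and the master toggle is flipped with the guard shut over it. The judge's verdict was not shown. I viewed 14 pictures, the allowed number.

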